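Measure a set of turned legs in the bench width gauge

ROBOT

A 6-joint arm with a two-finger parallel gripper is mounted at the origin on the work surface. World frame = base frame: x ahead of the robot, y to its left, z up, the work surface at z = 0. Lengths are in m, angles in rad, forces in N, time in s.
With the tool pointing down it reaches from about 0.325 to 1 m from the base axis. Payload 5.1 kg.
Tool frame: the origin (TCP) lies at the very end of the fingers, on their centre line; the grasp point (between the pads) lies arm.grasp_offset behind it (arm.grasp_offset is the distance from the TCP to the grasp point, in m); z points along the fingers, x is the direction in which the jaws open and shut, and the axes are right-handed (so a half turn about z gives the same grasp; the last joint's range is limited). The gripper opens to 85 mm and grips with 20 to 120 N. Pads are 22 mm wide; open, the fingers measure 114 mm over their backs; the gripper's body (76 mm by 85 mm) begins 54 mm behind the grasp point. The pads swing forward as they close: fully open they stand 13 mm farther back than shut.
Start: joints at [1.215, 0.124, 1.65, -0, 1.367, -0.083], TCP at [0.175, 0.626, 0.231] pointing down, gripper open.
Joint ranges: [-2.61, 2.61], [-1.02, 2.33], [0.03, 2.71], [-1.35, 4.49], [0.32, 2.68], [-2.91, 2.91]. Speed limits (rad/s): [2.57, 2.57, 3.14, 3.14, 3.14, 3.14].

INTERFACE

Orientations are given as a rotation vector (axis times angle).
In Python, from plant import monitor, vision, ticket, arm gives the robot as it stands.
- The arm moves only by the tool jog_arm, never from a script. Its argument "moves" is a list of rows, each an object of numbers: "grip": the opening, from 0 (shut) to 1 (fully open); "dx", "dy", "dz": the shift along the tool's x, y, z in m; "ax", "ay", "az": the turn, a rotation vector about the tool's x, y, z in degrees. In form: [{"grip": .., "dx": .., "dy": .., "dz": .., "ax": .., "ay": .., "az": ..}, ...]. A call has 1 to 12 rows; each row is the pose to reach, as a shift and turn from the pose measured when the call began, along the tool's axes at that moment; what a row does not reach only later rows make up. A row lasts 1/12 s, in which the tool goes at most 41.7 mm and 7.16 degrees, less where a joint would pass 70% of its speed; a pose out of reach is approached as far as the arm can. A call with a gripper value outside its range is refused whole. The fingers move at their own pace and stop on an object; "newtons" is the grip in N (left out, the last holds). Time passes only in rows, so rows that repeat a pose let the fingers close. It gives the time, the measured TCP pose, the force and the opening at its end, in the units of the state.
- monitor.sense(): the state, without advancing time (a new reading comes with each control period).
- vision.get_image(name): name is "side" or "top"; returns a dict with "img" (480x640x3 uint8, red, green, blue), "range_z" (480x640 float32, m along the optical axis (not along the pixel's ray), 0 where there is no reading), "mtx" (3x3 intrinsics, pixels), "rvec" (rotation vector, rad) and "tvec" (3), from world to camera coordinates, as OpenCV has them. Camera axes: x right, y down, z forward; pixel columns grow to the right and rows downward; lengths in m; the calibration is good to about 2 mm. A picture is of the moment at which its call begins.
- ticket.sign_off(): hands the job in, once; it reports no verdict.
The state is a dict: "time_s": time; "joint_pos": joint angles; "joint_vel": joint speeds; "joint_torque": joint torques, N m; "ee_pos": TCP position; "ee_rot": TCP orientation; "contact_force": force on the tool from outside, world axes, zero at the start; "torque": the same for the moment, N m; "opening": finger opening in m.
Only numpy, scipy, OpenCV 4.12 (cv2) and the standard library are available. Lean on these libraries where they do the work, as an engineer would, in place of code of your own. Each camera call takes 0.05 s, during which the arm holds its last target.

TASK

Switch the bench gauge on with the green key, then press the yellow key to zero it while it is still empty; then lay all the turned legs (two or three) side by side, squarely across the middle of its bed between jaw and end stop, and slide the jaw shut until it presses the whole set firmly against the end stop. With the jaw left bearing on the set, press the blue key and then the white key, slide the jaw back fully open, lay every leg flat in the plywood tray, and last press the red key to switch off. Press the keys all the way down, one at a time, and leave the other things on the bench alone.

Things in the scene. Friction and masses are not known exactly. Their poses are not given: they have to be found in the camera images.
- gauge: The bench width gauge, fixed: green bed 160 mm (x) by 340 mm (y), its top 20 mm above the bench. Origin on the bench under the bed's centre, z up. Legs lie on the bed side by side with their length along gauge x, their middle near gauge x = 0. The fixed steel end stop's faces are at gauge y = +130 mm; the sliding jaw comes from the -y side. Behind the bed (gauge x from +82 to +128 mm, y from -70 to +70 mm) stands a grey readout box 75 mm high.
- end_stop: Fixed end stop of the gauge: two steel posts 34 mm wide (x), 48 mm high, at gauge x = -56 and +56 mm with an open gap 78 mm wide between them. Origin on the bed midway between the posts on their contact faces, which look to gauge -y. The axes are the gauge's.
- jaw_pads: The two steel posts of the sliding jaw, the same size and spacing as those of the end stop, carried by the jaw. Origin on the bed midway between them on their contact faces, which look to gauge +y. The axes are the gauge's. Its y distance to a leg's origin is 27 mm when the jaw bears on that leg.
- jaw (a joint): Slide of the jaw along gauge y in m: 0 fully open (contact faces 215 mm from the end stop), growing towards the end stop, at most 0.12. About 2 N of friction; it stays where it is left; push it by its handle. Its start varies. Firmly shut: 4 N or more on legs and end stop, beyond friction, kept for a moment (15 N on the handle is plenty); then it reads about 0.053 on three legs, 0.107 on two.
- jaw_handle (a point): Centre of the top face of the jaw's upright orange handle, 44 mm (gauge x) by 20 mm (gauge y), which rises from the low dark carriage (150 x 40 mm, top 43 mm above the bench) to 122 mm above the bench; it stands 38 mm behind (gauge -y of) the jaw's contact faces. Legs on the bed reach 74 mm above the bench.
- tray: The plywood finished tray, fixed on the bench, outside 196 mm (x) by 240 mm (y), walls 6 mm thick and 24 mm high, floor 6 mm thick. Origin on the bench under its centre. A leg lying flat in it has its length along tray x; up to three lie side by side.
- key_green (a joint): Travel of the green spring key in m: 0 up, 0.006 fully down, which takes 5 N; it starts to move at 1.5 N and springs back. Down counts from 0.004.
- key_green_top (a point): Middle of the top face of the green key (round, 28 mm across, standing 10 mm proud of a grey collar 44 mm across); it is pressed straight down. The five keys stand in one row on a fixed grey panel (78 x 280 x 30 mm) on the bench between robot and gauge, 52 mm apart, in an order that changes from start to start.
- key_yellow (a joint): Travel of the yellow spring key in m: 0 up, 0.006 fully down, which takes 5 N; it starts to move at 1.5 N and springs back. Down counts from 0.004.
- key_yellow_top (a point): Middle of the top face of the yellow key (round, 28 mm across, standing 10 mm proud of a grey collar 44 mm across); it is pressed straight down. The five keys stand in one row on a fixed grey panel (78 x 280 x 30 mm) on the bench between robot and gauge, 52 mm apart, in an order that changes from start to start.
- key_blue (a joint): Travel of the blue spring key in m: 0 up, 0.006 fully down, which takes 5 N; it starts to move at 1.5 N and springs back. Down counts from 0.004.
- key_blue_top (a point): Middle of the top face of the blue key (round, 28 mm across, standing 10 mm proud of a grey collar 44 mm across); it is pressed straight down. The five keys stand in one row on a fixed grey panel (78 x 280 x 30 mm) on the bench between robot and gauge, 52 mm apart, in an order that changes from start to start.
- key_white (a joint): Travel of the white spring key in m: 0 up, 0.006 fully down, which takes 5 N; it starts to move at 1.5 N and springs back. Down counts from 0.004.
- key_white_top (a point): Middle of the top face of the white key (round, 28 mm across, standing 10 mm proud of a grey collar 44 mm across); it is pressed straight down. The five keys stand in one row on a fixed grey panel (78 x 280 x 30 mm) on the bench between robot and gauge, 52 mm apart, in an order that changes from start to start.
- key_red (a joint): Travel of the red spring key in m: 0 up, 0.006 fully down, which takes 5 N; it starts to move at 1.5 N and springs back. Down counts from 0.004.
- key_red_top (a point): Middle of the top face of the red key (round, 28 mm across, standing 10 mm proud of a grey collar 44 mm across); it is pressed straight down. The five keys stand in one row on a fixed grey panel (78 x 280 x 30 mm) on the bench between robot and gauge, 52 mm apart, in an order that changes from start to start.
- leg_light: A turned table leg of pale wood, lying down, 150 mm long: a square block 54 x 54 x 35 mm at each end and between them a round neck 80 mm long and 22 mm thick (with a thin 38 mm bead, 6 mm long, at each end of the neck, look only), about 0.2 kg. Origin at the middle of the neck, the centre of the leg; x runs along its length. It may lie on any of its four equal sides, so only the direction of x matters. None if absent: two or three legs are present.
- leg_medium: A turned table leg of mid-brown wood, lying down, 150 mm long: a square block 54 x 54 x 35 mm at each end and between them a round neck 80 mm long and 22 mm thick (with a thin 38 mm bead, 6 mm long, at each end of the neck, look only), about 0.2 kg. Origin at the middle of the neck, the centre of the leg; x runs along its length. It may lie on any of its four equal sides, so only the direction of x matters. None if absent: two or three legs are present.
- leg_dark: A turned table leg of dark brown wood, lying down, 150 mm long: a square block 54 x 54 x 35 mm at each end and between them a round neck 80 mm long and 22 mm thick (with a thin 38 mm bead, 6 mm long, at each end of the neck, look only), about 0.2 kg. Origin at the middle of the neck, the centre of the leg; x runs along its length. It may lie on any of its four equal sides, so only the direction of x matters. None if absent: two or three legs are present.
- mallet: Bystander to be left alone: a wooden mallet, handle 180 mm long, head 100 mm long and 64 mm high (origin under the head). Origin at its underside.
- sanding_block: Bystander to be left alone: a cork-soled sanding block, 100 x 60 x 38 mm. Origin at its underside.
- offcut: Bystander to be left alone: a pale offcut 90 x 50 x 32 mm. Origin at its underside.
Things that resemble listed ones, but are neither listed nor needed, are in the scene too. What is shaped like the leg_medium but purple is not meant.

How it is judged:
On the way, in this order (a step that is already met when the one before it is completed fails the run):
1. the green key alone is pressed (value of joint key_green above 0.004 m and value of joint each of key_yellow, key_blue, key_white, key_red below 0.002 m), for 0.05 s.
2. the yellow key alone is pressed (value of joint key_yellow above 0.004 m and value of joint each of key_green, key_blue, key_white, key_red below 0.002 m), for 0.05 s.
3. every leg present lies on the gauge bed, at rest, along gauge x (within 0.3 rad and 30 mm of the middle) (x of leg_light in the frame of gauge between -0.03 and 0.03 m and y of leg_light in the frame of gauge between -0.075 and 0.12 m and z of each of leg_light, leg_medium, leg_dark in the frame of gauge below 0.055 m and angle between the x axis of each of leg_light, leg_medium, leg_dark and the x axis of gauge, either way round below 0.3 rad and linear speed of each of leg_light, leg_medium, leg_dark below 0.02 m/s and x of leg_medium in the frame of gauge between -0.03 and 0.03 m and y of leg_medium in the frame of gauge between -0.075 and 0.12 m and x of leg_dark in the frame of gauge between -0.03 and 0.03 m and y of leg_dark in the frame of gauge between -0.075 and 0.12 m), for 0.2 s.
4. the jaw presses the set with more than 4 N, and the set presses the end stop with more than 4 N ((contact force between jaw_pads and leg_light above 4 N or contact force between jaw_pads and leg_medium above 4 N or contact force between jaw_pads and leg_dark above 4 N) and (contact force between end_stop and leg_light above 4 N or contact force between end_stop and leg_medium above 4 N or contact force between end_stop and leg_dark above 4 N)), for 0.03 s.
5. the blue key alone is pressed while the jaw bears on the set (within 5 mm) (value of joint key_blue above 0.004 m and value of joint each of key_green, key_yellow, key_white, key_red below 0.002 m and ((y of leg_light in the frame of jaw_pads between 0.021 and 0.032 m and x of leg_light in the frame of gauge between -0.04 and 0.04 m and z of leg_light in the frame of gauge below 0.06 m) or (y of leg_medium in the frame of jaw_pads between 0.021 and 0.032 m and x of leg_medium in the frame of gauge between -0.04 and 0.04 m and z of leg_medium in the frame of gauge below 0.06 m) or (y of leg_dark in the frame of jaw_pads between 0.021 and 0.032 m and x of leg_dark in the frame of gauge between -0.04 and 0.04 m and z of leg_dark in the frame of gauge below 0.06 m))), for 0.05 s.
6. the white key alone is pressed while the jaw bears on the set (within 5 mm) (value of joint key_white above 0.004 m and value of joint each of key_green, key_yellow, key_blue, key_red below 0.002 m and ((y of leg_light in the frame of jaw_pads between 0.021 and 0.032 m and x of leg_light in the frame of gauge between -0.04 and 0.04 m and z of leg_light in the frame of gauge below 0.06 m) or (y of leg_medium in the frame of jaw_pads between 0.021 and 0.032 m and x of leg_medium in the frame of gauge between -0.04 and 0.04 m and z of leg_medium in the frame of gauge below 0.06 m) or (y of leg_dark in the frame of jaw_pads between 0.021 and 0.032 m and x of leg_dark in the frame of gauge between -0.04 and 0.04 m and z of leg_dark in the frame of gauge below 0.06 m))), for 0.05 s.
7. the jaw is fully open again (within 10 mm) (value of joint jaw below 0.01 m), for 0.1 s.
8. every leg present lies flat in the tray, at rest (x of leg_light in the frame of tray between -0.03 and 0.03 m and y of leg_light in the frame of tray between -0.1 and 0.1 m and z of each of leg_light, leg_medium, leg_dark in the frame of tray below 0.04 m and linear speed of each of leg_light, leg_medium, leg_dark below 0.02 m/s and x of leg_medium in the frame of tray between -0.03 and 0.03 m and y of leg_medium in the frame of tray between -0.1 and 0.1 m and x of leg_dark in the frame of tray between -0.03 and 0.03 m and y of leg_dark in the frame of tray between -0.1 and 0.1 m), for 0.2 s.
9. the red key alone is pressed (value of joint key_red above 0.004 m and value of joint each of key_green, key_yellow, key_blue, key_white below 0.002 m), for 0.05 s.
At the end, for the whole second after the job is handed in: Every leg present lies flat and at rest in the tray (centre within 30 mm of the tray's middle line along x, within 100 mm along y, lower than 40 mm above the bench), the jaw is within 10 mm of fully open and all keys are up (all of step 8 and value of joint jaw below 0.01 m and value of joint each of key_green, key_yellow, key_blue, key_white, key_red below 0.002 m); the robot touches nothing.
It fails at once if the yellow key is pressed while a leg is in the gauge (value of joint key_yellow above 0.004 m and ((x of leg_light in the frame of gauge between -0.06 and 0.06 m and y of leg_light in the frame of gauge between -0.1 and 0.13 m and z of leg_light in the frame of gauge below 0.07 m) or (x of leg_medium in the frame of gauge between -0.06 and 0.06 m and y of leg_medium in the frame of gauge between -0.1 and 0.13 m and z of leg_medium in the frame of gauge below 0.07 m) or (x of leg_dark in the frame of gauge between -0.06 and 0.06 m and y of leg_dark in the frame of gauge between -0.1 and 0.13 m and z of leg_dark in the frame of gauge below 0.07 m))).
It fails at once if the blue or white key is pressed while the jaw stands open (less than 30 mm from fully open) (value of joint any of key_blue, key_white above 0.004 m and value of joint jaw below 0.03 m).
It fails at once if the red key is pressed while a leg is in the gauge (value of joint key_red above 0.004 m and ((x of leg_light in the frame of gauge between -0.06 and 0.06 m and y of leg_light in the frame of gauge between -0.1 and 0.13 m and z of leg_light in the frame of gauge below 0.07 m) or (x of leg_medium in the frame of gauge between -0.06 and 0.06 m and y of leg_medium in the frame of gauge between -0.1 and 0.13 m and z of leg_medium in the frame of gauge below 0.07 m) or (x of leg_dark in the frame of gauge between -0.06 and 0.06 m and y of leg_dark in the frame of gauge between -0.1 and 0.13 m and z of leg_dark in the frame of gauge below 0.07 m))).
It fails at once if a bystander is moved by more than 40 mm (distance of any of mallet, sanding_block, offcut from where it was at the start of the episode above 0.04 m).
Of leg_light, leg_medium, leg_dark only 2 to 3 are there at a start; the rules pass over those that are not, and their reading is None.
At some moment in a run one of leg_light, leg_medium, leg_dark may be knocked a few centimetres aside while the robot is not near it.
Once in a run the grip may slacken for a moment while it holds something.
It also fails if it takes over 210 s, if anything falls off the work surface, if the arm or the gripper's body presses on something with over 40 N, if the wrist force passes 120 N, or if a joint passes its speed limit or range.

## Working session

There is one attempt and no reset: what is moved stays moved. The work goes in short steps, Python scripts to look and compute and a tool call to move; the robot and the scene stay as the last step left them, time stands still between calls to the robot, and variables do not carry over. Pictures are saved under pics/ and viewed, and the job is handed in when it is done.

Besides the shell and the picture viewer there is one more tool, called after "Request:" as a command line: name --argument value ..., lists and objects as JSON in quotes. jog_arm: Moves the arm, as the interface text tells. Its arguments: {"type":"object","properties":{"moves":{"type":"array","items":{"type":"object","properties":{"grip":{"type":"number"},"dx":{"type":"number"},"dy":{"type":"number"},"dz":{"type":"number"},"ax":{"type":"number"},"ay":{"type":"number"},"az":{"type":"number"}}}},"newtons":{"type":"number"}},"required":["moves"]}

```bash
mkdir -p pics; ls
python3 - <<'E'
from plant import monitor, vision, ticket, arm
import cv2,numpy as np
print(monitor.sense()); print(arm.grasp_offset)
for n in("side","top"):
    d=vision.get_image(n); cv2.imwrite(f"pics/{n}0.png",d["img"][:,:,::-1]); np.savez(f"pics/{n}0.npz",**d)
    print(n,d["mtx"],d["rvec"],d["tvec"])
E
```

```text
pics
{'time_s': 0.0, 'joint_pos': array([ 1.21539296e+00,  1.24514224e-01,  1.65171468e+00, -4.44115851e-05,
        1.36749109e+00, -8.25890547e-02]), 'joint_vel': array([-1.09841449e-03, -4.65385726e-04, -1.11297879e-03, -6.76531159e-04,
        1.31320072e-04,  5.81044692e-05]), 'joint_torque': array([-5.46956235e-04, -4.23606062e+01, -3.65458918e+01, -9.68044128e-05,
        6.88962667e-03,  1.41670594e-05]), 'ee_pos': array([0.17495145, 0.62536135, 0.23002307]), 'ee_rot': array([ 2.50193987,  1.89802316, -0.00278208]), 'contact_force': array([ 0.81373704, -0.09855286, -0.26758034]), 'torque': array([-0.00185478,  0.02131467, -0.01496453]), 'opening': 0.08571424224053799}
0.0187
side [[506.40378719   0.         323.51674564]
 [  0.         506.40378719 247.44445813]
 [  0.           0.           1.        ]] [ 2.2029389  -0.16280091  0.06649207] [-0.51009647  0.10109231  1.04073278]
top [[458.7225572    0.         324.19967601]
 [  0.         458.7225572  243.94898528]
 [  0.           0.           1.        ]] [ 2.16209751 -2.16220672  0.16334342] [-0.0255299   0.53616279  0.91024693]
```

View pics/side0.png

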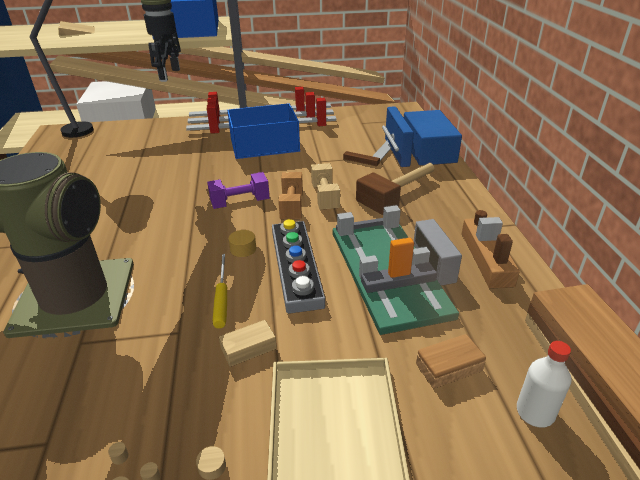

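View pics/top0.png

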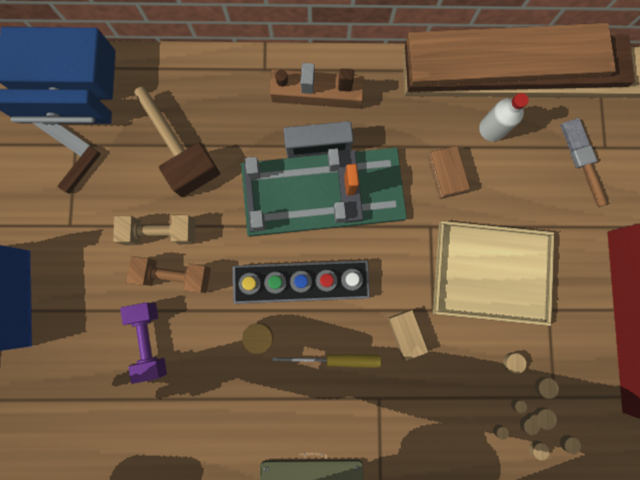

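The top view shows two legs, light (150,229) and medium (167,274). The purple one is a decoy. The keys in the row at y≈282 run yellow, green, blue, red, white. The gauge is at (325,190) and the tray at (495,272).

```bash
cat > h.py <<'E'
import numpy as np, cv2
def cam(d):
    R,_=cv2.Rodrigues(np.array(d["rvec"],float)); return R,np.array(d["tvec"],float).ravel(),np.array(d["mtx"])
def world(d):
    R,t,K=cam(d); z=d["range_z"]; v,u=np.mgrid[0:480,0:640]
    P=np.stack([(u-K[0,2])/K[0,0]*z,(v-K[1,2])/K[1,1]*z,z],-1)
    return (P-t)@R
def plane(d,u,v,h):
    R,t,K=cam(d); r=R.T@np.linalg.inv(K)@np.array([u,v,1.]); c=-R.T@t
    return c+r*(h-c[2])/r[2]
def hsv(d): return cv2.cvtColor(d["img"],cv2.COLOR_RGB2HSV)
def blobs(m,amin=30):
    n,l,s,c=cv2.connectedComponentsWithStats(m.astype(np.uint8))
    return [(c[i].round(1),s[i,4],l==i) for i in range(1,n) if s[i,4]>=amin]
def rect(P2):
    return cv2.minAreaRect(P2.astype(np.float32))
E
python3 - <<'E'
from h import *
for n in("top","side"):
    d=dict(np.load(f"pics/{n}0.npz")); W=world(d); H=hsv(d); z=W[...,2]
    ok=d["range_z"]>0
    print(n,"cam",-cam(d)[0].T@cam(d)[1])
    h,s,v=[H[...,i].astype(int) for i in range(3)]
    # keys: height between 0.034..0.045 in panel region
    roi=(ok)&(W[...,0]>.3)&(W[...,0]<.62)&(abs(W[...,1])<.3)
    for nm,m in dict(yellow=(h>20)&(h<32)&(s>150)&(v>120),green=(h>55)&(h<80)&(s>120),blue=(h>100)&(h<125)&(s>130),red=((h<6)|(h>174))&(s>150),white=(s<30)&(v>170)).items():
        for c,a,l in blobs(m&roi&(z>.033)&(z<.06),20):
            p=plane(d,*c,0.04); print(nm,c,a,np.median(W[l],0).round(4),p.round(4))
    m=(h>5)&(h<16)&(s>200)&(v>150)&(z>.05)&ok
    for c,a,l in blobs(m,20):
        q=W[l]; zt=np.percentile(q[:,2],98); top=q[q[:,2]>.116]; print("orange",c,a,zt, rect(top[:,:2]) if len(top)>4 else 0)
    m=(h>65)&(h<95)&(s>80)&(abs(z-.02)<.012)&ok
    for c,a,l in blobs(m,1500):
        print("bed",c,a,rect(W[l][:,:2]),np.median(W[l][:,2]))
E
```

```text
top cam [ 0.41199155 -0.00744536  0.97307724]
yellow [248.7 282.9] 130 [0.4552 0.1255 0.0521] [0.4559 0.1274 0.04  ]
green [274.6 281.9] 127 [0.4571 0.0734 0.052 ] [0.4579 0.0751 0.04  ]
blue [300.6 280.9] 134 [0.4591 0.0214 0.052 ] [0.4599 0.0225 0.04  ]
red [326.4 279.9] 131 [ 0.4611 -0.0288  0.052 ] [ 0.4619 -0.0298  0.04  ]
white [351.8 279. ] 138 [ 0.4631 -0.0809  0.0519] [ 0.4637 -0.0815  0.04  ]
bed [354.5 197. ] 3482 ((0.6527027487754822, -0.02367493510246277), (0.15723302960395813, 0.3365893065929413), 6.195774555206299) 0.01947179800536692
bed [296.1 192.6] 2768 ((0.64815753698349, 0.03331151604652405), (0.07305465638637543, 0.18300072848796844), 5.921960353851318) 0.01951725675144904
side cam [ 0.402983   -0.84165705  0.69480999]
yellow [288.7 223.8] 86 [0.4528 0.1192 0.0532] [0.4539 0.1388 0.04  ]
yellow [239.7 237.8] 122 [0.3408 0.1038 0.0364] [0.3406 0.1001 0.04  ]
green [291.8 236.6] 100 [0.4551 0.0666 0.0528] [0.4563 0.0864 0.04  ]
blue [295.1 250.6] 117 [0.457  0.0161 0.0527] [0.4586 0.0331 0.04  ]
red [298.6 265.6] 125 [ 0.4595 -0.0364  0.0528] [ 0.4607 -0.0197  0.04  ]
white [302.1 280.1] 100 [ 0.4619 -0.0828  0.0535] [ 0.4629 -0.0671  0.04  ]
orange [400.  244.1] 32 0.12434697293550295 ((0.6550034284591675, -0.08533376455307007), (0.0370481014251709, 0.012241287156939507), 0.5690058469772339)
bed [379.6 294.1] 2226 ((0.6214717626571655, -0.030183866620063782), (0.09981456398963928, 0.34111037850379944), 6.177356719970703) 0.02071587600305739
```

```bash
cat > meas.py <<'E'
from h import *
import sys
def measure(d,legs=True):
    W=world(d); H=hsv(d); z=W[...,2]; ok=d["range_z"]>0
    h,s,v=[H[...,i].astype(int) for i in range(3)]
    m=(h>65)&(h<95)&(s>80)&(abs(z-.02)<.008)&ok&(W[...,0]>.5)
    q=W[m]; r=rect(q[:,:2]); print("bed",r)
    m=(z>.11)&(z<.14)&(h>3)&(h<20)&(s>170)&ok&(W[...,0]>.5)
    for c,a,l in blobs(m,10): print("orange",c,a,rect(W[l][:,:2]),np.median(W[l],0).round(4))
    m=(s<60)&(z>.055)&(z<.08)&ok&(W[...,0]>.5)&(W[...,0]<.75)&(abs(W[...,1])<.25)
    for c,a,l in blobs(m,30): print("grey",c,a,rect(W[l][:,:2]),np.median(W[l],0).round(4))
for n in sys.argv[1:]:
    d=dict(np.load(f"pics/{n}.npz")); print(n); measure(d)
E
python3 meas.py top0 side0
python3 - <<'E'
from h import *
d=dict(np.load("pics/top0.npz")); W=world(d); H=hsv(d); z=W[...,2]; ok=d["range_z"]>0
h,s,v=[H[...,i].astype(int) for i in range(3)]
for u,vv in [(122,229),(150,229),(180,228),(138,270),(196,278),(355,180),(351,180),(350,170),(255,170)]: print(u,vv,H[vv,u],W[vv,u].round(3))
m=ok&(z>.035)&(z<.07)&(W[...,0]<.62)&(W[...,0]>.4)&(W[...,1]>.2)&(W[...,1]<.5)&(h<40)
for c,a,l in blobs(m,60): 
    q=W[l]; print("leg",c,a,rect(q[:,:2]),np.median(h[l]),np.percentile(q[:,2],[5,50,95]).round(3))
m=ok&(z>.015)&(z<.035)&(W[...,0]<.62)&(W[...,0]>.3)&(W[...,1]>-.6)&(W[...,1]<-.2)&(h<40)
for c,a,l in blobs(m,60): 
    q=W[l]; print("tray?",c,a,rect(q[:,:2]),np.percentile(q[:,2],[5,50,95]).round(3))
print(W[272,495])
R=d["range_z"]; print((R==0).sum())
E
```

```text
top0
bed ((0.6535495519638062, -0.023557960987091064), (0.1583026647567749, 0.3367673456668854), 6.012460708618164)
orange [352.  175.1] 224 ((0.6595320105552673, -0.07767897099256516), (0.04251522943377495, 0.018855227157473564), 7.484295845031738) [ 0.658  -0.0772  0.1215]
grey [314.6 142.3] 623 ((0.7406567931175232, -0.014830611646175385), (0.020321153104305267, 0.1395164281129837), 1.1088680028915405) [ 7.409e-01 -2.000e-04  7.320e-02]
grey [333.7 157.1] 175 ((0.7126748561859131, -0.044710397720336914), (0.03447204455733299, 0.020189598202705383), 8.36386489868164) [ 0.7105 -0.0451  0.068 ]
grey [251.7 165.3] 211 ((0.6950080990791321, 0.12268169969320297), (0.03418869525194168, 0.02412380464375019), 5.696371078491211) [0.6934 0.1222 0.0669]
grey [339.8 210.1] 179 ((0.60207599401474, -0.05668983981013298), (0.034598205238580704, 0.020022911950945854), 5.941198348999023) [ 0.6005 -0.0568  0.0682]
grey [256.6 218.8] 217 ((0.5837191343307495, 0.11090629547834396), (0.03450406342744827, 0.02434549294412136), 6.329823970794678) [0.5824 0.1099 0.067 ]
side0
bed ((0.6494600772857666, -0.
[... 1688 characters left out ...]
1.0473103523254395) 18.0 [0.036 0.052 0.056]
leg [166.1 273.6] 1351 ((0.474214106798172, 0.290829598903656), (0.15034165978431702, 0.053931280970573425), 82.4549560546875) 13.0 [0.036 0.053 0.056]
tray? [497.7 271.7] 1430 ((0.4803072512149811, -0.38372039794921875), (0.24183958768844604, 0.19664613902568817), 84.23017120361328) [0.017 0.023 0.026]
tray? [416.3 337.9] 462 ((0.3541664779186249, -0.21672117710113525), (0.09372258186340332, 0.03330076113343239), 0.022196689620614052) [0.029 0.032 0.034]
tray? [515.6 356.5] 102 ((0.307318776845932, -0.41807177662849426), (0.012762460857629776, 0.03872416540980339), 0.3267408013343811) [0.017 0.02  0.023]
[ 0.48043695 -0.3893167   0.00539874]
1246
```

```bash
cat > plan.py <<'E'
import sys, numpy as np
from scipy.spatial.transform import Rotation as R
from plant import monitor
# usage: plan.py x,y,z,yawdeg ...   (tool pointing straight down, tool x at yaw), shifts from the present pose
s=monitor.sense(); p=s["ee_pos"]; r=R.from_rotvec(s["ee_rot"])
x=r.as_matrix()[:,0]; print("t",round(s["time_s"],2),"pos",p.round(4),"yaw",np.degrees(np.arctan2(x[1],x[0])).round(1),"F",s["contact_force"].round(1),"open",round(s["opening"],4),"q",np.round(s["joint_pos"],2))
for a in sys.argv[1:]:
    X,Y,Z,w=map(float,a.split(",")); 
    best=None
    t=R.from_euler("z",w,degrees=True)*R.from_euler("x",180,degrees=True)
    d=r.inv().apply(np.array([X,Y,Z])-p); v=np.degrees((r.inv()*t).as_rotvec())
    print(a,"-> d",d.round(4),"a",v.round(2),"rows",np.ceil(max(np.linalg.norm(d)/.0417,np.linalg.norm(v)/7.16)))
E
cat > snap.py <<'E'
import sys
from plant import vision
import cv2,numpy as np
for n in sys.argv[2:] or ["top"]:
    d=vision.get_image(n); cv2.imwrite(f"pics/{n}{sys.argv[1]}.png",d["img"][:,:,::-1]); np.savez(f"pics/{n}{sys.argv[1]}.npz",**d)
E
python3 plan.py 0.4575,0.0735,0.10,92
```

```text
t 0.1 pos [0.175  0.6254 0.2302] yaw 74.4 F [ 0.2  0.1 -0.6] open 0.0855 q [ 1.22  0.12  1.65  0.    1.37 -0.08]
0.4575,0.0735,0.10,92 -> d [-0.4552  0.4208  0.131 ] a [ -0.03   0.11 -17.63] rows 16.0
```

Request:
jog_arm --moves '[{"grip":0,"dx":-0.114,"dy":0.105,"dz":0.02,"az":-5},{"grip":0,"dx":-0.228,"dy":0.21,"dz":0.03,"az":-10},{"grip":0,"dx":-0.455,"dy":0.421,"dz":0.05,"az":-17.6},{"grip":0,"dx":-0.455,"dy":0.421,"dz":0.05,"az":-17.6},{"grip":0,"dx":-0.455,"dy":0.421,"dz":0.05,"az":-17.6},{"grip":0,"dx":-0.455,"dy":0.421,"dz":0.05,"az":-17.6},{"grip":0,"dx":-0.455,"dy":0.421,"dz":0.05,"az":-17.6},{"grip":0,"dx":-0.455,"dy":0.421,"dz":0.05,"az":-17.6},{"grip":0,"dx":-0.455,"dy":0.421,"dz":0.05,"az":-17.6},{"grip":0,"dx":-0.455,"dy":0.421,"dz":0.05,"az":-17.6},{"grip":0,"dx":-0.455,"dy":0.421,"dz":0.05,"az":-17.6},{"grip":0,"dx":-0.455,"dy":0.421,"dz":0.05,"az":-17.6}]'

```text
schema error: expected keys grip, dx, dy, dz, ax, ay, az
```

```bash
python3 plan.py 0.4575,0.0735,0.08,92
```

```text
t 0.1 pos [0.175  0.6254 0.2302] yaw 74.4 F [ 0.2  0.1 -0.6] open 0.0855 q [ 1.22  0.12  1.65  0.    1.37 -0.08]
0.4575,0.0735,0.08,92 -> d [-0.4551  0.4208  0.151 ] a [ -0.03   0.11 -17.63] rows 16.0
```

All keys are required.

Request:
jog_arm --moves '[{"grip":0,"dx":-0.114,"dy":0.105,"dz":0.02,"ax":0,"ay":0,"az":-5},{"grip":0,"dx":-0.228,"dy":0.21,"dz":0.03,"ax":0,"ay":0,"az":-10},{"grip":0,"dx":-0.455,"dy":0.421,"dz":0.05,"ax":0,"ay":0,"az":-17.6},{"grip":0,"dx":-0.455,"dy":0.421,"dz":0.05,"ax":0,"ay":0,"az":-17.6},{"grip":0,"dx":-0.455,"dy":0.421,"dz":0.05,"ax":0,"ay":0,"az":-17.6},{"grip":0,"dx":-0.455,"dy":0.421,"dz":0.05,"ax":0,"ay":0,"az":-17.6},{"grip":0,"dx":-0.455,"dy":0.421,"dz":0.05,"ax":0,"ay":0,"az":-17.6},{"grip":0,"dx":-0.455,"dy":0.421,"dz":0.05,"ax":0,"ay":0,"az":-17.6},{"grip":0,"dx":-0.455,"dy":0.421,"dz":0.05,"ax":0,"ay":0,"az":-17.6},{"grip":0,"dx":-0.455,"dy":0.421,"dz":0.05,"ax":0,"ay":0,"az":-17.6},{"grip":0,"dx":-0.455,"dy":0.421,"dz":0.05,"ax":0,"ay":0,"az":-17.6},{"grip":0,"dx":-0.455,"dy":0.421,"dz":0.05,"ax":0,"ay":0,"az":-17.6}]'

```text
time_s: 1.1
ee_pos: [0.4022, 0.1806, 0.1899]
ee_rot: [2.182, 2.259, -0.002]
contact_force: [1.7, -0.6, 0.3]
opening: 0.0
```

```bash
python3 plan.py 0.4575,0.0735,0.08,92
```

```text
t 1.1 pos [0.4022 0.1806 0.1899] yaw 92.0 F [ 1.7 -0.6  0.3] open 0.0 q [ 0.3  -0.33  2.14 -0.    1.33 -1.3 ]
0.4575,0.0735,0.08,92 -> d [-0.1088  0.0517  0.1101] a [-0.03  0.09 -0.02] rows 4.0
```

Request:
jog_arm --moves '[{"grip":0,"dx":-0.109,"dy":0.052,"dz":0.08,"ax":0,"ay":0,"az":0},{"grip":0,"dx":-0.109,"dy":0.052,"dz":0.11,"ax":0,"ay":0,"az":0},{"grip":0,"dx":-0.109,"dy":0.052,"dz":0.11,"ax":0,"ay":0,"az":0},{"grip":0,"dx":-0.109,"dy":0.052,"dz":0.11,"ax":0,"ay":0,"az":0},{"grip":0,"dx":-0.109,"dy":0.052,"dz":0.11,"ax":0,"ay":0,"az":0},{"grip":0,"dx":-0.109,"dy":0.052,"dz":0.11,"ax":0,"ay":0,"az":0}]'

```text
time_s: 1.6
ee_pos: [0.4562, 0.0721, 0.0776]
ee_rot: [-2.184, -2.254, 0.009]
contact_force: [-0.4, 0.9, -0.9]
opening: 0.0001
```

```bash
python3 plan.py 0.4575,0.0735,0.045,92; python3 snap.py 1 side top
```

```text
t 1.6 pos [0.4562 0.0721 0.0776] yaw 91.8 F [-0.4  0.9 -0.9] open 0.0001 q [ 0.04 -0.15  2.19 -0.    1.1  -1.56]
0.4575,0.0735,0.045,92 -> d [0.0014 0.0015 0.0326] a [-0.35  0.08 -0.19] rows 1.0
```

View pics/side1.png

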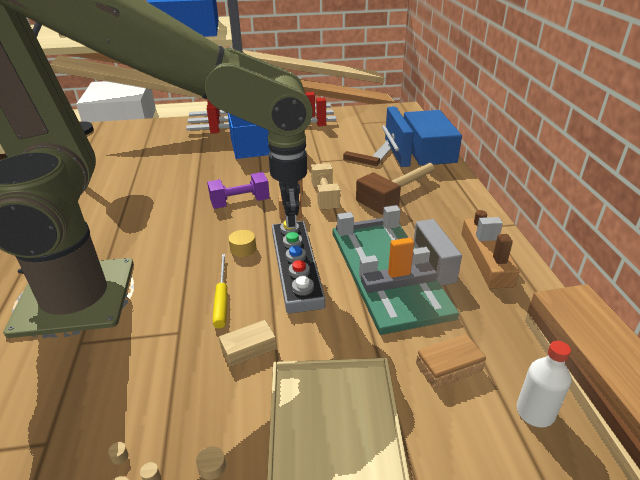

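The fingers are over the green key at (291,236). Next I press it and lift again.

Request:
jog_arm --moves '[{"grip":0,"dx":0.001,"dy":0.001,"dz":0.018,"ax":0,"ay":0,"az":0},{"grip":0,"dx":0.001,"dy":0.001,"dz":0.025,"ax":0,"ay":0,"az":0},{"grip":0,"dx":0.001,"dy":0.001,"dz":0.029,"ax":0,"ay":0,"az":0},{"grip":0,"dx":0.001,"dy":0.001,"dz":0.032,"ax":0,"ay":0,"az":0},{"grip":0,"dx":0.001,"dy":0.001,"dz":0.032,"ax":0,"ay":0,"az":0},{"grip":0,"dx":0.001,"dy":0.001,"dz":0.032,"ax":0,"ay":0,"az":0}]'

```text
time_s: 2.2
ee_pos: [0.4593, 0.0751, 0.0495]
ee_rot: [2.181, 2.259, -0.0]
contact_force: [-2.0, 1.8, 2.7]
opening: -0.0
```

```bash
python3 plan.py 0.4575,0.0735,0.044,92 0.4552,0.1255,0.08,92
```

```text
t 2.2 pos [0.4593 0.0751 0.0495] yaw 92.0 F [-2.   1.8  2.7] open -0.0 q [ 0.05 -0.1   2.2  -0.    1.04 -1.56]
0.4575,0.0735,0.044,92 -> d [-0.0016 -0.0019  0.0055] a [0.05 0.05 0.01] rows 1.0
0.4552,0.1255,0.08,92 -> d [ 0.0504 -0.0024 -0.0306] a [0.05 0.05 0.01] rows 2.0
```

Request:
jog_arm --moves '[{"grip":0,"dx":-0.001,"dy":-0.001,"dz":0.008,"ax":0,"ay":0,"az":0},{"grip":0,"dx":-0.001,"dy":-0.001,"dz":0.012,"ax":0,"ay":0,"az":0},{"grip":0,"dx":-0.001,"dy":-0.001,"dz":0.012,"ax":0,"ay":0,"az":0},{"grip":0,"dx":-0.001,"dy":-0.001,"dz":0.012,"ax":0,"ay":0,"az":0}]'

```text
time_s: 2.53
ee_pos: [0.4607, 0.0748, 0.0457]
ee_rot: [2.181, 2.26, 0.0]
contact_force: [-24.2, 1.7, 50.1]
opening: -0.0
```

Request:
jog_arm --moves '[{"grip":0,"dx":0,"dy":0,"dz":-0.03,"ax":0,"ay":0,"az":0},{"grip":0,"dx":0.02,"dy":-0.003,"dz":-0.035,"ax":0,"ay":0,"az":0},{"grip":0,"dx":0.05,"dy":-0.004,"dz":-0.035,"ax":0,"ay":0,"az":0},{"grip":0,"dx":0.05,"dy":-0.004,"dz":-0.035,"ax":0,"ay":0,"az":0},{"grip":0,"dx":0.05,"dy":-0.004,"dz":-0.035,"ax":0,"ay":0,"az":0},{"grip":0,"dx":0.05,"dy":-0.004,"dz":-0.035,"ax":0,"ay":0,"az":0}]'

```text
time_s: 3.03
ee_pos: [0.4548, 0.1244, 0.0805]
ee_rot: [2.18, 2.261, -0.0]
contact_force: [-0.7, -0.2, -0.4]
opening: 0.0002
```

```bash
python3 plan.py 0.4552,0.1255,0.044,92
```

```text
t 3.03 pos [0.4548 0.1244 0.0805] yaw 92.1 F [-0.7 -0.2 -0.4] open 0.0002 q [ 0.15 -0.13  2.17 -0.    1.1  -1.45]
0.4552,0.1255,0.044,92 -> d [0.0011 0.0004 0.0365] a [0.03 0.04 0.07] rows 1.0
```

Request:
jog_arm --moves '[{"grip":0,"dx":0.001,"dy":0,"dz":0.02,"ax":0,"ay":0,"az":0},{"grip":0,"dx":0.001,"dy":0,"dz":0.028,"ax":0,"ay":0,"az":0},{"grip":0,"dx":0.001,"dy":0,"dz":0.032,"ax":0,"ay":0,"az":0},{"grip":0,"dx":0.001,"dy":0,"dz":0.036,"ax":0,"ay":0,"az":0},{"grip":0,"dx":0.001,"dy":0,"dz":0.036,"ax":0,"ay":0,"az":0},{"grip":0,"dx":0.001,"dy":0,"dz":0.036,"ax":0,"ay":0,"az":0},{"grip":0,"dx":0.001,"dy":0,"dz":0.036,"ax":0,"ay":0,"az":0},{"grip":0,"dx":0.001,"dy":0,"dz":0.036,"ax":0,"ay":0,"az":0}]'

```text
time_s: 3.7
ee_pos: [0.4543, 0.1245, 0.0463]
ee_rot: [-2.181, -2.26, 0.006]
contact_force: [-9.8, -3.5, 16.2]
opening: -0.0001
```

Request:
jog_arm --moves '[{"grip":0,"dx":0,"dy":0,"dz":-0.035,"ax":0,"ay":0,"az":0},{"grip":0.3,"dx":0,"dy":0,"dz":-0.075,"ax":0,"ay":0,"az":0},{"grip":0.8,"dx":0,"dy":0,"dz":-0.11,"ax":0,"ay":0,"az":5},{"grip":0.8,"dx":0,"dy":0,"dz":-0.15,"ax":0,"ay":0,"az":12},{"grip":0.8,"dx":0,"dy":0,"dz":-0.15,"ax":0,"ay":0,"az":19},{"grip":0.8,"dx":0,"dy":0,"dz":-0.15,"ax":0,"ay":0,"az":26},{"grip":0.8,"dx":0,"dy":0,"dz":-0.15,"ax":0,"ay":0,"az":33},{"grip":0.8,"dx":0,"dy":0,"dz":-0.15,"ax":0,"ay":0,"az":40},{"grip":0.8,"dx":0,"dy":0,"dz":-0.15,"ax":0,"ay":0,"az":47},{"grip":0.8,"dx":0,"dy":0,"dz":-0.15,"ax":0,"ay":0,"az":54},{"grip":0.8,"dx":0,"dy":0,"dz":-0.15,"ax":0,"ay":0,"az":61},{"grip":0.8,"dx":0,"dy":0,"dz":-0.15,"ax":0,"ay":0,"az":68}]'

```text
time_s: 4.7
ee_pos: [0.4546, 0.1242, 0.1961]
ee_rot: [3.073, 0.644, -0.007]
contact_force: [0.5, 0.1, -0.9]
opening: 0.0681
```

```bash
cat > legs.py <<'E'
from h import *
import sys
# legs.py name [xmin xmax ymin ymax zmin zmax]
d=dict(np.load(f"pics/{sys.argv[1]}.npz")); W=world(d); H=hsv(d); z=W[...,2]; ok=d["range_z"]>0
h,s,v=[H[...,i].astype(int) for i in range(3)]
a=[float(t) for t in sys.argv[2:]] or [.4,.64,.2,.5,.035,.07]
m=ok&(z>a[4])&(z<a[5])&(W[...,0]<a[1])&(W[...,0]>a[0])&(W[...,1]>a[2])&(W[...,1]<a[3])
for nm,mm in dict(light=(h>=16)&(h<24)&(s>60)&(s<118),medium=(h>=8)&(h<16)&(s>=115)&(s<165)).items():
    for c,n,l in blobs(m&mm,80):
        q=W[l]; r=rect(q[:,:2]); (w,hh),an=r[1],r[2]
        ang=an if w>hh else an+90
        print(nm,c,n,"ctr",np.round(r[0],4),"size",np.round(r[1],3),"long axis",round(ang,1),"z",np.percentile(q[:,2],[5,50,95]).round(3))
E
python3 snap.py 2 top; python3 legs.py top0; python3 legs.py top2; python3 plan.py 0.567,0.325,0.15,1
```

```text
light [151.4 228.3] 1343 ctr [0.567  0.3248] size [0.055 0.152] long axis 91.0 z [0.036 0.052 0.056]
medium [166.2 273.6] 1342 ctr [0.4742 0.2908] size [0.15  0.054] long axis 82.5 z [0.036 0.053 0.056]
light [145.  226.3] 1039 ctr [0.567  0.3245] size [0.054 0.151] long axis 91.2 z [0.036 0.053 0.056]
t 4.75 pos [0.4546 0.1243 0.1961] yaw 23.5 F [ 0.3 -0.8 -0.2] open 0.0682 q [ 0.15 -0.26  2.07 -0.    1.33 -0.26]
0.567,0.325,0.15,1 -> d [ 0.1832 -0.1395  0.0451] a [ 0.09  0.26 22.45] rows 6.0
```

View pics/top2.png

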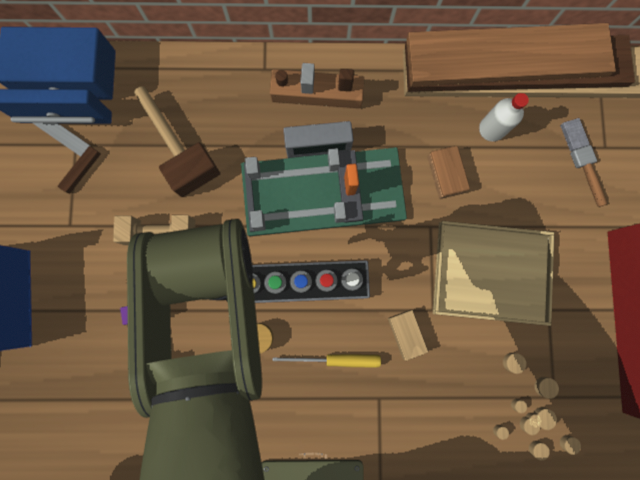

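The light leg is still at (150,229). Moving above it.

Request:
jog_arm --moves '[{"grip":0.8,"dx":0.183,"dy":-0.14,"dz":0.045,"ax":0,"ay":0,"az":22.5},{"grip":0.8,"dx":0.183,"dy":-0.14,"dz":0.045,"ax":0,"ay":0,"az":22.5},{"grip":0.8,"dx":0.183,"dy":-0.14,"dz":0.045,"ax":0,"ay":0,"az":22.5},{"grip":0.8,"dx":0.183,"dy":-0.14,"dz":0.045,"ax":0,"ay":0,"az":22.5},{"grip":0.8,"dx":0.183,"dy":-0.14,"dz":0.045,"ax":0,"ay":0,"az":22.5},{"grip":0.8,"dx":0.183,"dy":-0.14,"dz":0.045,"ax":0,"ay":0,"az":22.5},{"grip":0.8,"dx":0.183,"dy":-0.14,"dz":0.045,"ax":0,"ay":0,"az":22.5},{"grip":0.8,"dx":0.183,"dy":-0.14,"dz":0.045,"ax":0,"ay":0,"az":22.5},{"grip":0.8,"dx":0.183,"dy":-0.14,"dz":0.045,"ax":0,"ay":0,"az":22.5}]'

```text
time_s: 5.5
ee_pos: [0.5664, 0.3247, 0.1496]
ee_rot: [3.138, 0.028, -0.008]
contact_force: [1.3, -0.2, 0.3]
opening: 0.0681
```

```bash
python3 snap.py 3 side; python3 plan.py 0.567,0.325,0.01,1
```

```text
t 5.55 pos [0.5664 0.3244 0.1501] yaw 1.0 F [-0.2  0.1 -0.5] open 0.0683 q [ 0.44  0.19  1.71 -0.    1.24  0.42]
0.567,0.325,0.01,1 -> d [ 0.0012 -0.001   0.1401] a [ 0.16  0.25 -0.04] rows 4.0
```

View pics/side3.png

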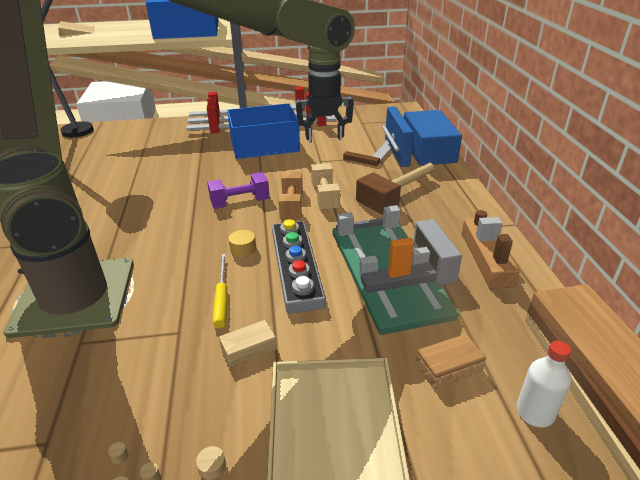

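The gripper hovers over the light leg (side view (325,185)), with its fingers opening across the neck. Next I descend and grip.

Request:
jog_arm --newtons 60 --moves '[{"grip":0.8,"dx":0.001,"dy":-0.001,"dz":0.04,"ax":0,"ay":0,"az":0},{"grip":0.8,"dx":0.001,"dy":-0.001,"dz":0.075,"ax":0,"ay":0,"az":0},{"grip":0.8,"dx":0.001,"dy":-0.001,"dz":0.11,"ax":0,"ay":0,"az":0},{"grip":0.8,"dx":0.001,"dy":-0.001,"dz":0.13,"ax":0,"ay":0,"az":0},{"grip":0.8,"dx":0.001,"dy":-0.001,"dz":0.138,"ax":0,"ay":0,"az":0},{"grip":0.8,"dx":0.001,"dy":-0.001,"dz":0.138,"ax":0,"ay":0,"az":0},{"grip":0,"dx":0.001,"dy":-0.001,"dz":0.138,"ax":0,"ay":0,"az":0},{"grip":0,"dx":0.001,"dy":-0.001,"dz":0.138,"ax":0,"ay":0,"az":0},{"grip":0,"dx":0.001,"dy":-0.001,"dz":0.138,"ax":0,"ay":0,"az":0},{"grip":0,"dx":0.001,"dy":-0.001,"dz":0.138,"ax":0,"ay":0,"az":0},{"grip":0,"dx":0.001,"dy":-0.001,"dz":0.138,"ax":0,"ay":0,"az":0},{"grip":0,"dx":0.001,"dy":-0.001,"dz":0.138,"ax":0,"ay":0,"az":0}]'

```text
time_s: 6.55
ee_pos: [0.5681, 0.3257, 0.0148]
ee_rot: [3.14, 0.027, -0.002]
contact_force: [-1.9, -0.4, 6.6]
opening: 0.0203
```

```bash
python3 plan.py 0.567,0.325,0.01,1
```

```text
t 6.55 pos [0.5681 0.3257 0.0148] yaw 1.0 F [-1.9 -0.4  6.6] open 0.0203 q [ 0.44  0.35  1.78 -0.    1.02  0.42]
0.567,0.325,0.01,1 -> d [-0.0011  0.0007  0.0048] a [ 0.09  0.09 -0.03] rows 1.0
```

Request:
jog_arm --newtons 60 --moves '[{"grip":0.5,"dx":-0.001,"dy":0,"dz":0.0,"ax":0,"ay":0,"az":0},{"grip":0.5,"dx":-0.001,"dy":0,"dz":0.004,"ax":0,"ay":0,"az":0},{"grip":0.5,"dx":-0.001,"dy":0,"dz":0.008,"ax":0,"ay":0,"az":0},{"grip":0.5,"dx":-0.001,"dy":0,"dz":0.008,"ax":0,"ay":0,"az":0},{"grip":0.5,"dx":-0.001,"dy":0,"dz":0.008,"ax":0,"ay":0,"az":0}]'

```text
time_s: 6.97
ee_pos: [0.5664, 0.3254, 0.0058]
ee_rot: [3.139, 0.027, -0.005]
contact_force: [-0.2, -0.4, 1.0]
opening: 0.0427
```

Request:
jog_arm --newtons 60 --moves '[{"grip":0,"dx":0.0,"dy":0,"dz":0.0,"ax":0,"ay":0,"az":0},{"grip":0,"dx":0.0,"dy":0,"dz":0.0,"ax":0,"ay":0,"az":0},{"grip":0,"dx":0.0,"dy":0,"dz":0.0,"ax":0,"ay":0,"az":0},{"grip":0,"dx":0.0,"dy":0,"dz":0.0,"ax":0,"ay":0,"az":0},{"grip":0,"dx":0.0,"dy":0,"dz":0.0,"ax":0,"ay":0,"az":0}]'

```text
time_s: 7.38
ee_pos: [0.5664, 0.3254, 0.0056]
ee_rot: [3.139, 0.027, -0.005]
contact_force: [-0.5, -0.4, -1.1]
opening: 0.0202
```

Request:
jog_arm --moves '[{"grip":0,"dx":0.0,"dy":0,"dz":-0.02,"ax":0,"ay":0,"az":0},{"grip":0,"dx":0.0,"dy":0,"dz":-0.05,"ax":0,"ay":0,"az":0},{"grip":0,"dx":0.0,"dy":0,"dz":-0.085,"ax":0,"ay":0,"az":0},{"grip":0,"dx":0.0,"dy":0,"dz":-0.12,"ax":0,"ay":0,"az":-6},{"grip":0,"dx":0.0,"dy":0,"dz":-0.14,"ax":0,"ay":0,"az":-13},{"grip":0,"dx":0.0,"dy":0,"dz":-0.14,"ax":0,"ay":0,"az":-20},{"grip":0,"dx":0.0,"dy":0,"dz":-0.14,"ax":0,"ay":0,"az":-27},{"grip":0,"dx":0.0,"dy":0,"dz":-0.14,"ax":0,"ay":0,"az":-34},{"grip":0,"dx":0.0,"dy":0,"dz":-0.14,"ax":0,"ay":0,"az":-41},{"grip":0,"dx":0.0,"dy":0,"dz":-0.14,"ax":0,"ay":0,"az":-48},{"grip":0,"dx":0.0,"dy":0,"dz":-0.14,"ax":0,"ay":0,"az":-55},{"grip":0,"dx":0.0,"dy":0,"dz":-0.14,"ax":0,"ay":0,"az":-62}]'

```text
time_s: 8.38
ee_pos: [0.5662, 0.3254, 0.1447]
ee_rot: [2.674, 1.649, -0.009]
contact_force: [0.5, 0.1, -2.6]
opening: 0.0206
```

```bash
python3 plan.py 0.6438,0.0702,0.13,96
```

```text
t 8.38 pos [0.5662 0.3254 0.1447] yaw 63.3 F [ 0.5  0.1 -2.6] open 0.0206 q [ 0.44  0.2   1.72 -0.    1.23 -0.67]
0.6438,0.0702,0.13,96 -> d [-0.1931  0.184   0.0151] a [ -0.24   0.23 -32.68] rows 7.0
```

Request:
jog_arm --moves '[{"grip":0,"dx":-0.03,"dy":0.028,"dz":0.0,"ax":0,"ay":0,"az":-6},{"grip":0,"dx":-0.06,"dy":0.056,"dz":0.0,"ax":0,"ay":0,"az":-12},{"grip":0,"dx":-0.09,"dy":0.084,"dz":0.0,"ax":0,"ay":0,"az":-18},{"grip":0,"dx":-0.12,"dy":0.112,"dz":0.0,"ax":0,"ay":0,"az":-24},{"grip":0,"dx":-0.15,"dy":0.14,"dz":0.0,"ax":0,"ay":0,"az":-30},{"grip":0,"dx":-0.18,"dy":0.168,"dz":0.0,"ax":0,"ay":0,"az":-32.7},{"grip":0,"dx":-0.193,"dy":0.184,"dz":0.0,"ax":0,"ay":0,"az":-32.7},{"grip":0,"dx":-0.193,"dy":0.184,"dz":0.0,"ax":0,"ay":0,"az":-32.7},{"grip":0,"dx":-0.193,"dy":0.184,"dz":0.0,"ax":0,"ay":0,"az":-32.7}]'

```text
time_s: 9.13
ee_pos: [0.6437, 0.0691, 0.1443]
ee_rot: [-2.103, -2.33, 0.01]
contact_force: [-0.4, 0.0, -1.7]
opening: 0.0201
```

```bash
python3 snap.py 4 side top; python3 plan.py 0.6438,0.0702,0.027,96; python3 legs.py top4 .4 .75 0 .5 .035 .25;python3 legs.py side4 .4 .75 0 .5 .035 .25
```

```text
t 9.23 pos [0.6433 0.071  0.1444] yaw 96.0 F [ 0.2  0.4 -1.3] open 0.0201 q [ 0.03  0.19  1.73 -0.    1.23 -1.65]
0.6438,0.0702,0.027,96 -> d [-0.0006  0.0012  0.1174] a [-0.37  0.12  0.04] rows 3.0
light [175.6 147.9] 149 ctr [0.7365 0.2832] size [0.043 0.025] long axis 32.7 z [0.037 0.043 0.048]
medium [178.7 168.9] 959 ctr [0.69   0.2616] size [0.064 0.088] long axis 124.1 z [0.06  0.063 0.066]
medium [146.8 271.1] 804 ctr [0.4763 0.3101] size [0.113 0.054] long axis 82.0 z [0.036 0.052 0.056]
light [403.7 181.5] 732 ctr [0.6858 0.0533] size [0.102 0.053] long axis 44.4 z [0.145 0.177 0.194]
light [354.6 186.9] 840 ctr [0.619 0.149] size [0.253 0.072] long axis 76.0 z [0.147 0.176 0.195]
medium [291.2 191.7] 414 ctr [0.4715 0.2879] size [0.155 0.053] long axis 82.6 z [0.036 0.047 0.056]
medium [382.8 195.7] 234 ctr [0.6669 0.1557] size [0.177 0.081] long axis 70.3 z [0.036 0.046 0.065]
```

View pics/side4.png

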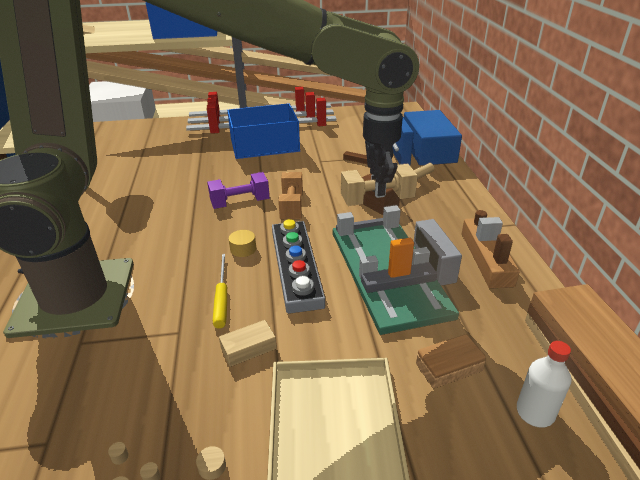

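Run:
```python
from h import *
d=dict(np.load("pics/top0.npz")); W=world(d)
for u in range(242,275,3): print(u,W[192,u].round(3),d["img"][192,u])
```

```text
242 [ 0.655  0.152 -0.002] [132 103  71]
245 [0.649 0.142 0.021] [63 96 81]
248 [0.647 0.134 0.029] [80 81 84]
251 [0.646 0.128 0.032] [74 76 79]
254 [0.649 0.123 0.019] [38 58 48]
257 [0.65  0.117 0.016] [38 57 48]
260 [0.65  0.11  0.019] [60 96 78]
263 [0.649 0.104 0.022] [61 97 80]
266 [0.649 0.098 0.02 ] [61 98 80]
269 [0.649 0.091 0.02 ] [60 97 78]
272 [0.649 0.085 0.02 ] [61 98 80]
```

Request:
jog_arm --moves '[{"grip":0,"dx":0,"dy":0.001,"dz":0.03,"ax":0,"ay":0,"az":0},{"grip":0,"dx":0,"dy":0.001,"dz":0.06,"ax":0,"ay":0,"az":0},{"grip":0,"dx":0,"dy":0.001,"dz":0.09,"ax":0,"ay":0,"az":0},{"grip":0,"dx":0,"dy":0.001,"dz":0.108,"ax":0,"ay":0,"az":0},{"grip":0,"dx":0,"dy":0.001,"dz":0.114,"ax":0,"ay":0,"az":0},{"grip":0,"dx":0,"dy":0.001,"dz":0.117,"ax":0,"ay":0,"az":0},{"grip":0,"dx":0,"dy":0.001,"dz":0.117,"ax":0,"ay":0,"az":0},{"grip":0,"dx":0,"dy":0.001,"dz":0.117,"ax":0,"ay":0,"az":0}]'

```text
time_s: 9.9
ee_pos: [0.6448, 0.0714, 0.0292]
ee_rot: [-2.1, -2.336, 0.006]
contact_force: [0.0, -0.7, -2.1]
opening: 0.0205
```

```bash
python3 plan.py 0.6438,0.0702,0.027,96
```

```text
t 9.9 pos [0.6448 0.0714 0.0292] yaw 96.1 F [ 0.  -0.7 -2.1] open 0.0205 q [ 0.03  0.32  1.79 -0.    1.04 -1.65]
0.6438,0.0702,0.027,96 -> d [-0.0011 -0.0011  0.0022] a [-0.19  0.13  0.08] rows 1.0
```

Request:
jog_arm --moves '[{"grip":0,"dx":0,"dy":0,"dz":0.003,"ax":0,"ay":0,"az":0},{"grip":0,"dx":0,"dy":0,"dz":0.004,"ax":0,"ay":0,"az":0},{"grip":0,"dx":0,"dy":0,"dz":0.004,"ax":0,"ay":0,"az":0}]'

```text
time_s: 10.15
ee_pos: [0.6454, 0.0715, 0.0261]
ee_rot: [2.1, 2.336, -0.005]
contact_force: [0.4, 0.4, -1.7]
opening: 0.0203
```

Still about 0.5 mm above the bed, so I release the leg and lift away.

Request:
jog_arm --moves '[{"grip":0.5,"dx":0,"dy":0,"dz":0.0005,"ax":0,"ay":0,"az":0},{"grip":0.5,"dx":0,"dy":0,"dz":0.0005,"ax":0,"ay":0,"az":0},{"grip":0.5,"dx":0,"dy":0,"dz":0,"ax":0,"ay":0,"az":0},{"grip":0.5,"dx":0,"dy":0,"dz":-0.01,"ax":0,"ay":0,"az":0},{"grip":0.5,"dx":0,"dy":0,"dz":-0.04,"ax":0,"ay":0,"az":0},{"grip":0.5,"dx":0,"dy":0,"dz":-0.075,"ax":0,"ay":0,"az":0},{"grip":0.5,"dx":0,"dy":0,"dz":-0.11,"ax":0,"ay":0,"az":0},{"grip":0.8,"dx":0,"dy":0,"dz":-0.13,"ax":0,"ay":0,"az":7},{"grip":0.8,"dx":0,"dy":0,"dz":-0.13,"ax":0,"ay":0,"az":14},{"grip":0.8,"dx":0,"dy":0,"dz":-0.13,"ax":0,"ay":0,"az":21},{"grip":0.8,"dx":0,"dy":0,"dz":-0.13,"ax":0,"ay":0,"az":28},{"grip":0.8,"dx":0,"dy":0,"dz":-0.13,"ax":0,"ay":0,"az":35}]'

```text
time_s: 11.15
ee_pos: [0.646, 0.0718, 0.1577]
ee_rot: [2.709, 1.587, -0.002]
contact_force: [0.2, 1.1, 0.4]
opening: 0.0685
```

```bash
python3 snap.py 5 side top; python3 plan.py 0.4745,0.291,0.15,-7.5; python3 legs.py top5 .4 .75 0 .5 .035 .25;python3 legs.py side5 .4 .75 0 .5 .035 .25
```

```text
t 11.25 pos [0.6459 0.0718 0.1573] yaw 61.1 F [-0.4  0.   0.2] open 0.0684 q [ 0.03  0.18  1.72 -0.    1.25 -1.04]
0.4745,0.291,0.15,-7.5 -> d [ 0.1091 -0.256   0.0068] a [ 0.13  0.08 68.6 ] rows 10.0
light [175.4 147.8] 152 ctr [0.737  0.2841] size [0.044 0.025] long axis 32.4 z [0.037 0.043 0.048]
medium [176.3 170.1] 798 ctr [0.6862 0.2661] size [0.064 0.075] long axis 123.2 z [0.06  0.063 0.066]
medium [145.6 271. ] 777 ctr [0.4775 0.315 ] size [0.103 0.054] long axis 82.9 z [0.036 0.052 0.056]
light [375.8 228.1] 1347 ctr [0.6429 0.0736] size [0.151 0.069] long axis 6.7 z [0.04  0.061 0.076]
medium [291.9 182.3] 236 ctr [0.4702 0.3033] size [0.127 0.053] long axis 75.9 z [0.036 0.046 0.056]
medium [379.4 189.5] 664 ctr [0.6769 0.1484] size [0.272 0.108] long axis 82.3 z [0.037 0.059 0.067]
medium [290.1 203.3] 186 ctr [0.4677 0.22  ] size [0.06  0.032] long axis 17.4 z [0.036 0.047 0.056]
```

View pics/side5.png

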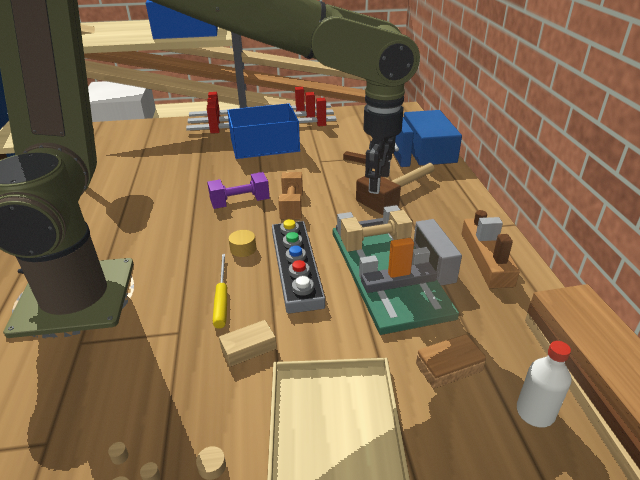

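The light leg lies squarely on the bed at side pixel (375,228). The medium leg at (291,193) has not moved, so I go there next.

Request:
jog_arm --moves '[{"grip":0.8,"dx":0.011,"dy":-0.026,"dz":0,"ax":0,"ay":0,"az":6.9},{"grip":0.8,"dx":0.022,"dy":-0.051,"dz":0,"ax":0,"ay":0,"az":13.7},{"grip":0.8,"dx":0.033,"dy":-0.077,"dz":0,"ax":0,"ay":0,"az":20.6},{"grip":0.8,"dx":0.044,"dy":-0.102,"dz":0,"ax":0,"ay":0,"az":27.4},{"grip":0.8,"dx":0.055,"dy":-0.128,"dz":0,"ax":0,"ay":0,"az":34.3},{"grip":0.8,"dx":0.065,"dy":-0.154,"dz":0,"ax":0,"ay":0,"az":41.2},{"grip":0.8,"dx":0.076,"dy":-0.179,"dz":0,"ax":0,"ay":0,"az":48},{"grip":0.8,"dx":0.087,"dy":-0.205,"dz":0,"ax":0,"ay":0,"az":54.9},{"grip":0.8,"dx":0.098,"dy":-0.23,"dz":0.004,"ax":0,"ay":0,"az":61.7},{"grip":0.8,"dx":0.109,"dy":-0.256,"dz":0.007,"ax":0,"ay":0,"az":68.6},{"grip":0.8,"dx":0.109,"dy":-0.256,"dz":0.007,"ax":0,"ay":0,"az":68.6},{"grip":0.8,"dx":0.109,"dy":-0.256,"dz":0.007,"ax":0,"ay":0,"az":68.6}]'

```text
time_s: 12.25
ee_pos: [0.4738, 0.2917, 0.1501]
ee_rot: [3.133, -0.195, 0.001]
contact_force: [-0.1, 0.6, -0.3]
opening: 0.0682
```

```bash
python3 snap.py 6 side top; python3 plan.py 0.4745,0.291,0.006,-7.5;python3 legs.py side6 .4 .6 0 .5 .035 .07;  python3 legs.py top6 .5 .75 0 .2 .035 .25
```

```text
t 12.35 pos [0.475  0.2906 0.1503] yaw -7.3 F [-0.6  0.4  0.5] open 0.0681 q [ 0.45 -0.02  1.94 -0.    1.22  0.58]
0.4745,0.291,0.006,-7.5 -> d [-0.0007 -0.0006  0.1443] a [ 0.13 -0.06  0.16] rows 4.0
light [349.8 237.2] 249 ctr [0.5742 0.0548] size [0.026 0.06 ] long axis 124.7 z [0.037 0.053 0.068]
medium [291.7 181.8] 178 ctr [0.4903 0.299 ] size [0.057 0.095] long axis 104.6 z [0.036 0.045 0.055]
medium [290.  203.7] 163 ctr [0.4708 0.2205] size [0.061 0.034] long axis 23.1 z [0.036 0.046 0.054]
light [276.8 188.7] 1469 ctr [0.6461 0.0711] size [0.15  0.054] long axis 6.1 z [0.051 0.072 0.076]
```

View pics/side6.png

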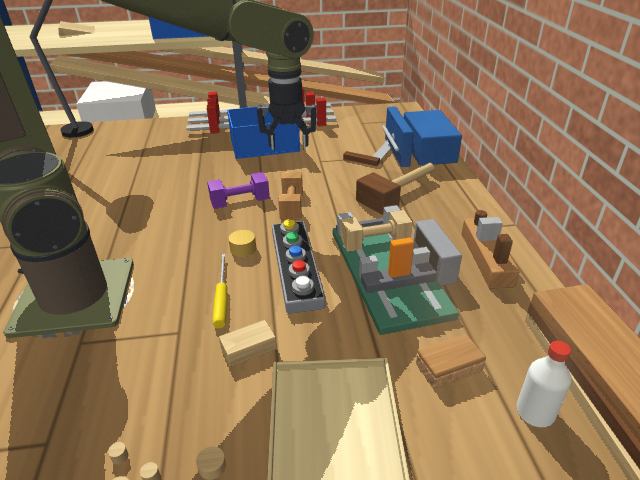

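The medium leg is unchanged at (291,193) and the gripper is above it. The light leg is at gauge ≈ (0.002, 0.096). Next I descend and grip.

Request:
jog_arm --newtons 60 --moves '[{"grip":0.8,"dx":-0.001,"dy":0,"dz":0.04,"ax":0,"ay":0,"az":0},{"grip":0.8,"dx":-0.001,"dy":0,"dz":0.075,"ax":0,"ay":0,"az":0},{"grip":0.7,"dx":-0.001,"dy":0,"dz":0.11,"ax":0,"ay":0,"az":0},{"grip":0.6,"dx":-0.001,"dy":0,"dz":0.135,"ax":0,"ay":0,"az":0},{"grip":0.5,"dx":-0.001,"dy":0,"dz":0.144,"ax":0,"ay":0,"az":0},{"grip":0.5,"dx":-0.001,"dy":0,"dz":0.146,"ax":0,"ay":0,"az":0},{"grip":0.5,"dx":-0.001,"dy":0,"dz":0.146,"ax":0,"ay":0,"az":0},{"grip":0.5,"dx":-0.001,"dy":0,"dz":0.146,"ax":0,"ay":0,"az":0}]'

```text
time_s: 13.02
ee_pos: [0.4761, 0.2909, 0.0065]
ee_rot: [3.135, -0.201, 0.006]
contact_force: [0.4, -0.1, 0.5]
opening: 0.0428
```

```bash
python3 plan.py 0.4745,0.291,0.006,-7.5
```

```text
t 13.02 pos [0.4761 0.2909 0.0065] yaw -7.3 F [ 0.4 -0.1  0.5] open 0.0428 q [ 0.45  0.17  2.01 -0.    0.96  0.58]
0.4745,0.291,0.006,-7.5 -> d [-0.0016  0.0001  0.0005] a [ 0.02 -0.24  0.15] rows 1.0
```

Request:
jog_arm --newtons 60 --moves '[{"grip":0,"dx":-0.001,"dy":0,"dz":0,"ax":0,"ay":0,"az":0},{"grip":0,"dx":-0.001,"dy":0,"dz":0,"ax":0,"ay":0,"az":0},{"grip":0,"dx":-0.001,"dy":0,"dz":0,"ax":0,"ay":0,"az":0},{"grip":0,"dx":-0.001,"dy":0,"dz":0,"ax":0,"ay":0,"az":0},{"grip":0,"dx":-0.001,"dy":0,"dz":0,"ax":0,"ay":0,"az":0}]'

```text
time_s: 13.43
ee_pos: [0.4768, 0.2919, 0.0093]
ee_rot: [-3.134, 0.201, -0.012]
contact_force: [-1.3, -0.6, 8.4]
opening: 0.0206
```

Request:
jog_arm --moves '[{"grip":0,"dx":0.0,"dy":0,"dz":-0.02,"ax":0,"ay":0,"az":0},{"grip":0,"dx":0.0,"dy":0,"dz":-0.05,"ax":0,"ay":0,"az":0},{"grip":0,"dx":0.0,"dy":0,"dz":-0.085,"ax":0,"ay":0,"az":0},{"grip":0,"dx":0.0,"dy":0,"dz":-0.12,"ax":0,"ay":0,"az":-6},{"grip":0,"dx":0.0,"dy":0,"dz":-0.15,"ax":0,"ay":0,"az":-13},{"grip":0,"dx":0.0,"dy":0,"dz":-0.16,"ax":0,"ay":0,"az":-20},{"grip":0,"dx":0.0,"dy":0,"dz":-0.16,"ax":0,"ay":0,"az":-27},{"grip":0,"dx":0.0,"dy":0,"dz":-0.16,"ax":0,"ay":0,"az":-34},{"grip":0,"dx":0.0,"dy":0,"dz":-0.16,"ax":0,"ay":0,"az":-41},{"grip":0,"dx":0.0,"dy":0,"dz":-0.16,"ax":0,"ay":0,"az":-48},{"grip":0,"dx":0.0,"dy":0,"dz":-0.16,"ax":0,"ay":0,"az":-55},{"grip":0,"dx":0.0,"dy":0,"dz":-0.16,"ax":0,"ay":0,"az":-62}]'

```text
time_s: 14.43
ee_pos: [0.4752, 0.2917, 0.1692]
ee_rot: [2.784, 1.45, 0.011]
contact_force: [-0.4, -0.1, -2.5]
opening: 0.0203
```

```bash
python3 - <<'E'
import numpy as np
o=np.array([.6537,-.0243]);c,s=np.cos(np.radians(6.05)),np.sin(np.radians(6.05))
p=o+0.0315*np.array([-s,c])+.001*np.array([c,s]);print(p)
E
python3 plan.py 0.6514,0.0071,0.165,96
```

```text
[0.65137445 0.00712995]
t 14.43 pos [0.4752 0.2917 0.1692] yaw 55.0 F [-0.4 -0.1 -2.5] open 0.0203 q [ 0.46 -0.04  1.92 -0.    1.25 -0.5 ]
0.6514,0.0071,0.165,96 -> d [-0.1322  0.3075  0.0054] a [  0.43  -0.16 -40.97] rows 9.0
```

Request:
jog_arm --moves '[{"grip":0,"dx":-0.015,"dy":0.034,"dz":0,"ax":0,"ay":0,"az":-5},{"grip":0,"dx":-0.029,"dy":0.068,"dz":0,"ax":0,"ay":0,"az":-10},{"grip":0,"dx":-0.044,"dy":0.103,"dz":0,"ax":0,"ay":0,"az":-15},{"grip":0,"dx":-0.059,"dy":0.137,"dz":0,"ax":0,"ay":0,"az":-20},{"grip":0,"dx":-0.073,"dy":0.171,"dz":0,"ax":0,"ay":0,"az":-25},{"grip":0,"dx":-0.088,"dy":0.205,"dz":0,"ax":0,"ay":0,"az":-30},{"grip":0,"dx":-0.103,"dy":0.239,"dz":0,"ax":0,"ay":0,"az":-35},{"grip":0,"dx":-0.118,"dy":0.274,"dz":0,"ax":0,"ay":0,"az":-41},{"grip":0,"dx":-0.132,"dy":0.3075,"dz":0,"ax":0,"ay":0,"az":-41},{"grip":0,"dx":-0.132,"dy":0.3075,"dz":0,"ax":0,"ay":0,"az":-41},{"grip":0,"dx":-0.132,"dy":0.3075,"dz":0,"ax":0,"ay":0,"az":-41}]'

```text
time_s: 15.35
ee_pos: [0.6518, 0.0055, 0.1701]
ee_rot: [2.102, 2.328, 0.009]
contact_force: [-0.2, 0.9, -3.0]
opening: 0.0198
```

```bash
python3 snap.py 7 side top; python3 plan.py 0.6514,0.0071,0.032,96;python3 meas.py side7; python3 legs.py top7 .5 .75 0 .2 .035 .25
```

```text
t 15.45 pos [0.6509 0.0076 0.17  ] yaw 96.0 F [-0.5  0.2 -2.5] open 0.0203 q [-0.07  0.17  1.71  0.    1.26 -1.75]
0.6514,0.0071,0.032,96 -> d [-0.0007 -0.0005  0.138 ] a [ 0.4  -0.03  0.03] rows 4.0
side7
bed ((0.6498708724975586, -0.028020963072776794), (0.1571265608072281, 0.3380471169948578), 6.241131782531738)
orange [401.7 244. ] 235 ((0.6570353507995605, -0.08133070915937424), (0.04269309714436531, 0.02173285000026226), 7.779946804046631) [ 0.656  -0.0865  0.1215]
orange [552.3 356.5] 21 ((0.7871835827827454, -0.4055503308773041), (0.004885982256382704, 0.019106116145849228), 21.133899688720703) [ 0.7863 -0.4064  0.1392]
grey [389.7 209.8] 103 ((0.6924790740013123, 0.11925558745861053), (0.03431771323084831, 0.031214194372296333), 3.1019201278686523) [0.6848 0.119  0.0685]
grey [343.4 216. ] 95 ((0.5803959369659424, 0.11104147881269455), (0.03341295197606087, 0.02535930462181568), 8.064984321594238) [0.5757 0.1095 0.0691]
grey [427.9 244.4] 663 ((0.7221236228942871, -0.014052346348762512), (0.14665359258651733, 0.056486181914806366), 89.17106628417969) [ 0.7364 -0.0417  0.0719]
grey [368.5 261.8] 201 ((0.5989804267883301, -0.059026844799518585), (0.0340694859623909, 0.024750560522079468), 10.681467056274414) [ 0.5982 -0.0643  0.0681]
```

View pics/side7.png

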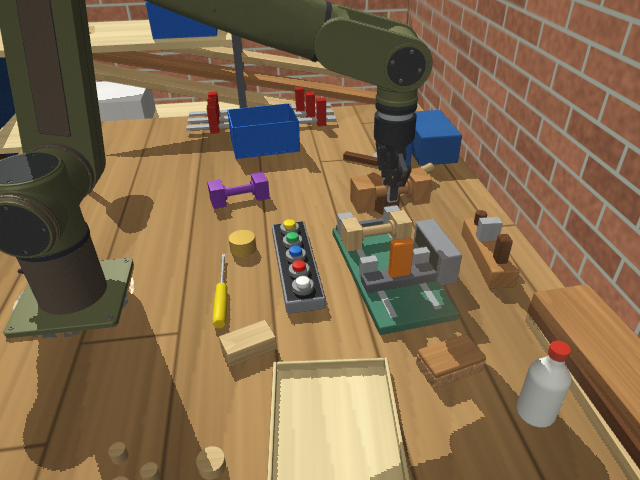

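Request:
jog_arm --moves '[{"grip":0,"dx":-0.001,"dy":0,"dz":0.03,"ax":0,"ay":0,"az":0},{"grip":0,"dx":-0.001,"dy":0,"dz":0.06,"ax":0,"ay":0,"az":0},{"grip":0,"dx":-0.001,"dy":0,"dz":0.09,"ax":0,"ay":0,"az":0},{"grip":0,"dx":-0.001,"dy":0,"dz":0.115,"ax":0,"ay":0,"az":0},{"grip":0,"dx":-0.001,"dy":0,"dz":0.13,"ax":0,"ay":0,"az":0},{"grip":0,"dx":-0.001,"dy":0,"dz":0.137,"ax":0,"ay":0,"az":0},{"grip":0,"dx":-0.001,"dy":0,"dz":0.139,"ax":0,"ay":0,"az":0},{"grip":0,"dx":-0.001,"dy":0,"dz":0.139,"ax":0,"ay":0,"az":0},{"grip":0,"dx":-0.001,"dy":0,"dz":0.139,"ax":0,"ay":0,"az":0}]'

```text
time_s: 16.2
ee_pos: [0.6534, 0.007, 0.0331]
ee_rot: [2.096, 2.33, 0.012]
contact_force: [-0.6, 0.8, -2.3]
opening: 0.02
```

Request:
jog_arm --moves '[{"grip":0,"dx":0,"dy":0,"dz":0.002,"ax":0,"ay":0,"az":0},{"grip":0,"dx":0,"dy":0,"dz":0.003,"ax":0,"ay":0,"az":0},{"grip":0,"dx":0,"dy":0,"dz":0.003,"ax":0,"ay":0,"az":0}]'

```text
time_s: 16.45
ee_pos: [0.6542, 0.0069, 0.0312]
ee_rot: [2.096, 2.329, 0.014]
contact_force: [0.1, 0.3, -4.1]
opening: 0.0197
```

```bash
python3 plan.py 0.6514,0.0071,0.028,96
```

```text
t 16.45 pos [0.6542 0.0069 0.0312] yaw 96.0 F [ 0.1  0.3 -4.1] open 0.0197 q [-0.07  0.32  1.78  0.    1.03 -1.75]
0.6514,0.0071,0.028,96 -> d [ 0.0005 -0.0028  0.0031] a [0.69 0.02 0.05] rows 1.0
```

Request:
jog_arm --moves '[{"grip":0,"dx":0,"dy":-0.001,"dz":0.002,"ax":0.6,"ay":0,"az":0},{"grip":0,"dx":0,"dy":-0.001,"dz":0.003,"ax":0.6,"ay":0,"az":0},{"grip":0,"dx":0,"dy":-0.001,"dz":0.003,"ax":0.6,"ay":0,"az":0},{"grip":0.5,"dx":0,"dy":-0.001,"dz":0.003,"ax":0.6,"ay":0,"az":0},{"grip":0.5,"dx":0,"dy":-0.001,"dz":0.003,"ax":0.6,"ay":0,"az":0},{"grip":0.5,"dx":0,"dy":-0.001,"dz":0,"ax":0.6,"ay":0,"az":0},{"grip":0.5,"dx":0,"dy":-0.001,"dz":-0.01,"ax":0.6,"ay":0,"az":0},{"grip":0.5,"dx":0,"dy":0,"dz":-0.04,"ax":0.6,"ay":0,"az":0},{"grip":0.5,"dx":0,"dy":0,"dz":-0.075,"ax":0.6,"ay":0,"az":0},{"grip":0.5,"dx":0,"dy":0,"dz":-0.11,"ax":0.6,"ay":0,"az":0},{"grip":0.2,"dx":0,"dy":0,"dz":-0.15,"ax":0.6,"ay":0,"az":0},{"grip":0,"dx":0,"dy":0,"dz":-0.15,"ax":0.6,"ay":0,"az":0}]'

```text
time_s: 17.45
ee_pos: [0.6576, 0.0065, 0.1933]
ee_rot: [2.091, 2.324, 0.019]
contact_force: [1.9, 0.8, 2.4]
opening: 0.0193
```

```bash
python3 snap.py 8 side top; python3 plan.py 0.667,-0.145,0.175,96;python3 legs.py side8 .5 .75 -.1 .2 .035 .1;  python3 legs.py top8 .5 .75 -.1 .2 .035 .25; python3 meas.py top8 | grep orange
```

```text
t 17.55 pos [0.6543 0.0067 0.1857] yaw 96.0 F [ 0.4 -0.4 -0.5] open 0.0046 q [-0.07  0.16  1.69 -0.    1.28 -1.75]
0.667,-0.145,0.175,96 -> d [-0.1522 -0.0034  0.0109] a [0.51 0.1  0.05] rows 4.0
light [375.2 226. ] 1064 ctr [0.6431 0.0752] size [0.151 0.07 ] long axis 5.6 z [0.043 0.068 0.076]
light [431.8 254.9] 144 ctr [ 0.7348 -0.0385] size [0.004 0.068] long axis 95.6 z [0.038 0.058 0.069]
medium [412.8 235.5] 309 ctr [0.7063 0.0102] size [0.041 0.061] long axis 97.0 z [0.057 0.074 0.076]
medium [365.8 248. ] 497 ctr [ 0.6171 -0.0007] size [0.08  0.058] long axis 5.5 z [0.043 0.06  0.076]
orange [353.2 176.5] 164 ((0.657878577709198, -0.08106020838022232), (0.0175002608448267, 0.0398537814617157), 86.1764144897461) [ 0.6543 -0.0793  0.1217]
```

View pics/side8.png

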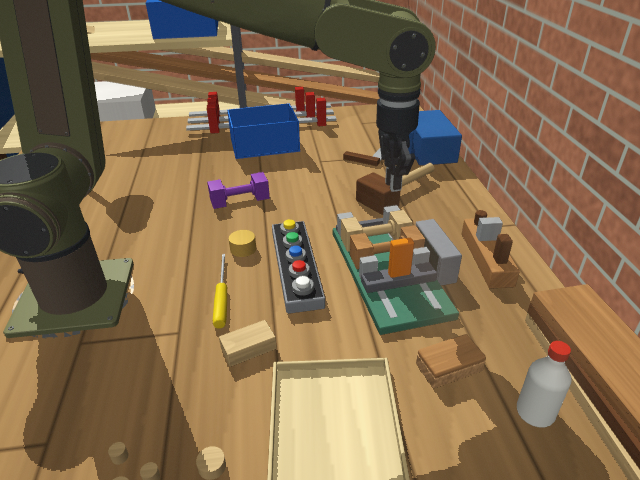

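View pics/top8.png

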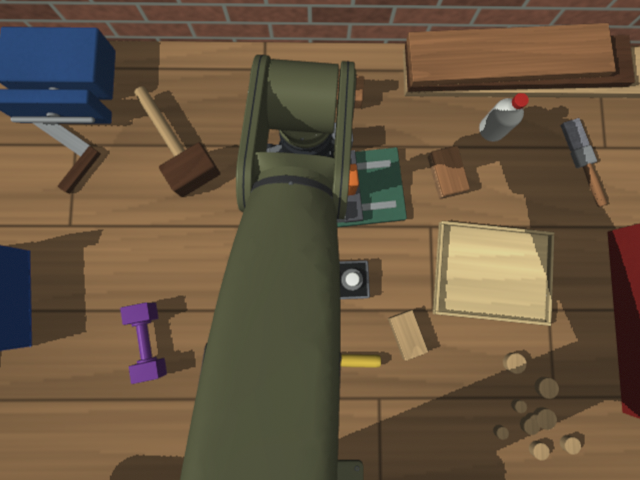

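Request:
jog_arm --moves '[{"grip":0,"dx":-0.04,"dy":-0.003,"dz":0.005,"ax":0.5,"ay":0,"az":0},{"grip":0,"dx":-0.08,"dy":-0.003,"dz":0.01,"ax":0.5,"ay":0,"az":0},{"grip":0,"dx":-0.115,"dy":-0.003,"dz":0.015,"ax":0.5,"ay":0,"az":0},{"grip":0,"dx":-0.137,"dy":-0.003,"dz":0.02,"ax":0.5,"ay":0,"az":0},{"grip":0,"dx":-0.137,"dy":-0.003,"dz":0.02,"ax":0.5,"ay":0,"az":0},{"grip":0,"dx":-0.137,"dy":-0.003,"dz":0.02,"ax":0.5,"ay":0,"az":0},{"grip":0,"dx":-0.137,"dy":-0.003,"dz":0.02,"ax":0.5,"ay":0,"az":0}]'

```text
time_s: 18.13
ee_pos: [0.6653, -0.1292, 0.1646]
ee_rot: [-2.1, -2.335, 0.002]
contact_force: [-0.9, 0.0, -0.4]
opening: 0.0001
```

```bash
python3 snap.py 9 side top; python3 plan.py 0.6637,-0.1287,0.085,96; python3 legs.py top9 .5 .75 -.1 .2 .035 .09; python3 meas.py top9 | grep orange
```

```text
t 18.23 pos [ 0.6657 -0.1285  0.1655] yaw 96.1 F [0.2 0.  0.5] open -0.0002 q [-0.27  0.23  1.64 -0.    1.27 -1.95]
0.6637,-0.1287,0.085,96 -> d [ 0.0001 -0.002   0.0805] a [-0.03  0.06  0.13] rows 2.0
light [276.8 188.7] 1468 ctr [0.6461 0.071 ] size [0.15  0.054] long axis 6.2 z [0.051 0.072 0.076]
medium [308.6 185. ] 1400 ctr [0.6543 0.0065] size [0.15  0.053] long axis 5.8 z [0.051 0.072 0.076]
```

View pics/side9.png

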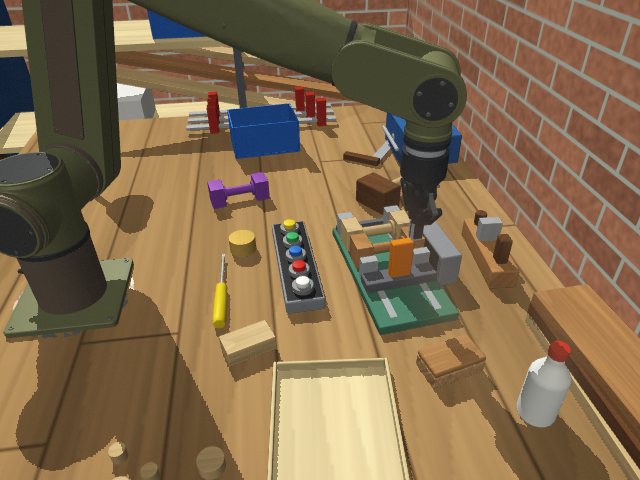

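Run:
```python
from h import *
d=dict(np.load("pics/side9.npz"))
p=cv2.projectPoints(np.array([[.6657,-.1285,.1655],[.6585,-.0785,.122],[.6637,-.1287,.085]]),d["rvec"],d["tvec"],d["mtx"],None)[0]
print(p)
W=world(d); print(W[225,420],W[235,428],W[215,420])
```

```text
[[[415.32387205 237.25454597]]

 [[402.10399484 241.16691985]]

 [[410.21935595 272.09181463]]]
[ 0.65755693 -0.1658993   0.21783067] [ 0.7378787  -0.00659945  0.07781448] [ 0.66884029 -0.13001616  0.2137154 ]
```

Projection agrees. Descending behind the handle.

Request:
jog_arm --moves '[{"grip":0,"dx":0,"dy":-0.001,"dz":0.03,"ax":0,"ay":0,"az":0},{"grip":0,"dx":0,"dy":-0.001,"dz":0.06,"ax":0,"ay":0,"az":0},{"grip":0,"dx":0,"dy":-0.001,"dz":0.08,"ax":0,"ay":0,"az":0},{"grip":0,"dx":0,"dy":-0.001,"dz":0.08,"ax":0,"ay":0,"az":0},{"grip":0,"dx":0,"dy":-0.001,"dz":0.08,"ax":0,"ay":0,"az":0}]'

```text
time_s: 18.65
ee_pos: [0.6639, -0.1273, 0.0844]
ee_rot: [-2.096, -2.337, 0.004]
contact_force: [-1.2, 0.5, 1.0]
opening: 0.0
```

Request:
jog_arm --moves '[{"grip":0,"dx":0.008,"dy":0,"dz":0,"ax":0,"ay":0,"az":0},{"grip":0,"dx":0.016,"dy":0,"dz":0,"ax":0,"ay":0,"az":0},{"grip":0,"dx":0.022,"dy":0,"dz":0,"ax":0,"ay":0,"az":0},{"grip":0,"dx":0.028,"dy":0,"dz":0,"ax":0,"ay":0,"az":0},{"grip":0,"dx":0.034,"dy":0,"dz":0,"ax":0,"ay":0,"az":0},{"grip":0,"dx":0.04,"dy":0,"dz":0,"ax":0,"ay":0,"az":0},{"grip":0,"dx":0.045,"dy":0,"dz":0,"ax":0,"ay":0,"az":0},{"grip":0,"dx":0.05,"dy":0,"dz":0,"ax":0,"ay":0,"az":0}]'

```text
time_s: 19.32
ee_pos: [0.6591, -0.0777, 0.0853]
ee_rot: [2.098, 2.339, -0.003]
contact_force: [1.6, -4.1, 2.4]
opening: -0.0001
```

```bash
python3 snap.py 10 side top; python3 plan.py ; python3 legs.py top10 .5 .75 -.1 .2 .035 .09; python3 meas.py top10 | grep orange;python3 meas.py side10 | grep orange
```

```text
t 19.42 pos [ 0.6586 -0.0767  0.0847] yaw 96.2 F [ 1.1 -0.9  3.7] open -0.0002 q [-0.2   0.28  1.73 -0.    1.14 -1.88]
light [276.8 188.7] 1474 ctr [0.6465 0.071 ] size [0.151 0.054] long axis 6.1 z [0.05  0.072 0.075]
medium [301.9 176.8] 900 ctr [0.654 0.02 ] size [0.154 0.049] long axis 0.1 z [0.052 0.072 0.076]
orange [390.1 238. ] 88 ((0.6408179998397827, -0.06194884330034256), (0.015020493417978287, 0.02432069554924965), 2.3621866703033447) [ 0.6391 -0.0621  0.1206]
```

View pics/side10.png

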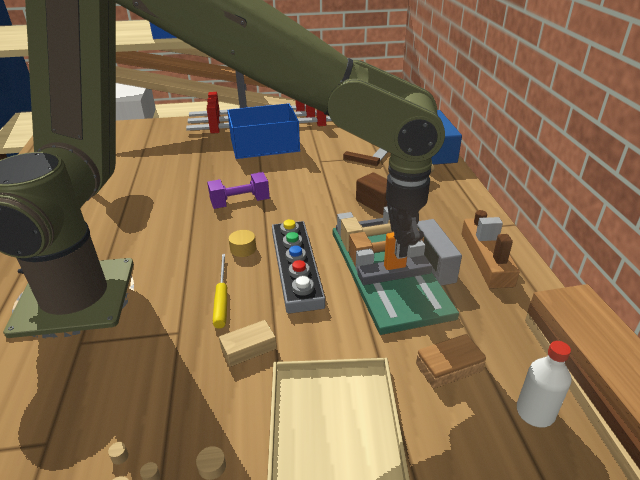

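Request:
jog_arm --moves '[{"grip":0,"dx":0.003,"dy":0,"dz":0,"ax":0,"ay":0,"az":0},{"grip":0,"dx":0.006,"dy":0,"dz":0,"ax":0,"ay":0,"az":0},{"grip":0,"dx":0.009,"dy":0,"dz":0,"ax":0,"ay":0,"az":0},{"grip":0,"dx":0.011,"dy":0,"dz":0,"ax":0,"ay":0,"az":0},{"grip":0,"dx":0.011,"dy":0,"dz":0,"ax":0,"ay":0,"az":0},{"grip":0,"dx":0.011,"dy":0,"dz":0,"ax":0,"ay":0,"az":0}]'

```text
time_s: 19.92
ee_pos: [0.6575, -0.0659, 0.0847]
ee_rot: [-2.096, -2.337, 0.002]
contact_force: [2.1, -2.8, 2.2]
opening: -0.0002
```

Request:
jog_arm --moves '[{"grip":0,"dx":0.002,"dy":0,"dz":0,"ax":0,"ay":0,"az":0},{"grip":0,"dx":0.003,"dy":0,"dz":0,"ax":0,"ay":0,"az":0},{"grip":0,"dx":0.004,"dy":0,"dz":0,"ax":0,"ay":0,"az":0},{"grip":0,"dx":0.004,"dy":0,"dz":0,"ax":0,"ay":0,"az":0}]'

```text
time_s: 20.25
ee_pos: [0.6573, -0.0637, 0.0848]
ee_rot: [2.097, 2.338, -0.005]
contact_force: [2.0, -9.4, 0.7]
opening: -0.0002
```

Request:
jog_arm --moves '[{"grip":0,"dx":0.003,"dy":0,"dz":0,"ax":0,"ay":0,"az":0},{"grip":0,"dx":0.004,"dy":0,"dz":0,"ax":0,"ay":0,"az":0},{"grip":0,"dx":0.004,"dy":0,"dz":0,"ax":0,"ay":0,"az":0},{"grip":0,"dx":0.004,"dy":0,"dz":0,"ax":0,"ay":0,"az":0}]'

```text
time_s: 20.58
ee_pos: [0.6573, -0.0638, 0.0849]
ee_rot: [2.093, 2.334, -0.012]
contact_force: [3.2, -16.4, 0.6]
opening: -0.0
```

Request:
jog_arm --moves '[{"grip":0,"dx":0.005,"dy":0,"dz":0,"ax":0,"ay":0,"az":0},{"grip":0,"dx":0.006,"dy":0,"dz":0,"ax":0,"ay":0,"az":0},{"grip":0,"dx":0.006,"dy":0,"dz":0,"ax":0,"ay":0,"az":0},{"grip":0,"dx":0.006,"dy":0,"dz":0,"ax":0,"ay":0,"az":0}]'

```text
time_s: 20.92
ee_pos: [0.6573, -0.064, 0.0851]
ee_rot: [2.088, 2.327, -0.021]
contact_force: [3.2, -23.0, -1.4]
opening: 0.0004
```

Request:
jog_arm --moves '[{"grip":0,"dx":-0.006,"dy":0,"dz":0,"ax":0,"ay":0,"az":0},{"grip":0,"dx":-0.015,"dy":0,"dz":0,"ax":0,"ay":0,"az":0},{"grip":0,"dx":-0.03,"dy":0,"dz":0,"ax":0,"ay":0,"az":0},{"grip":0,"dx":-0.04,"dy":0,"dz":-0.02,"ax":0,"ay":0,"az":0},{"grip":0,"dx":-0.04,"dy":0,"dz":-0.05,"ax":0,"ay":0,"az":0},{"grip":0,"dx":-0.04,"dy":0,"dz":-0.08,"ax":0,"ay":0,"az":0},{"grip":0,"dx":-0.04,"dy":0,"dz":-0.1,"ax":0,"ay":0,"az":0},{"grip":0,"dx":-0.04,"dy":0,"dz":-0.1,"ax":0,"ay":0,"az":0}]'

```text
time_s: 21.58
ee_pos: [0.6643, -0.1023, 0.1922]
ee_rot: [2.083, 2.322, -0.013]
contact_force: [1.0, -0.3, 0.9]
opening: 0.0007
```

```bash
python3 snap.py 11 side top; python3 plan.py 0.4591,0.0215,0.10,92; python3 legs.py top11 .5 .75 -.1 .2 .035 .09; python3 meas.py top11 | grep -E "orange|grey";python3 meas.py side11 | grep orange
```

```text
t 21.68 pos [ 0.6618 -0.1017  0.1865] yaw 96.2 F [-1.  -0.7 -0.3] open -0.0003 q [-0.23  0.19  1.65 -0.02  1.29 -1.9 ]
0.4591,0.0215,0.10,92 -> d [ 0.1461 -0.1883  0.0835] a [0.1  1.13 4.2 ] rows 7.0
light [272.9 189.2] 1479 ctr [0.6455 0.0791] size [0.151 0.055] long axis 6.3 z [0.05  0.072 0.076]
medium [299.  185.7] 1401 ctr [0.6525 0.026 ] size [0.15  0.054] long axis 5.6 z [0.051 0.072 0.076]
grey [304.4 142.5] 412 ((0.74031662940979, 0.011999215930700302), (0.020317144691944122, 0.08617931604385376), 2.408891201019287) [0.7395 0.0161 0.0736]
grey [314.9 158.8] 178 ((0.7089036703109741, -0.005793980322778225), (0.03466712310910225, 0.021279364824295044), 4.152584552764893) [ 0.7064 -0.0064  0.0686]
grey [251.3 165.3] 195 ((0.6951871514320374, 0.12301639467477798), (0.03540162742137909, 0.023521384224295616), 6.329153060913086) [0.6928 0.1234 0.0668]
grey [317.2 207.1] 32 ((0.6058257222175598, -0.009488529525697231), (0.00935614388436079, 0.01722179725766182), 72.3091812133789) [ 0.6071 -0.0105  0.0682]
grey [256.1 218.7] 202 ((0.5837716460227966, 0.11162324994802475), (0.03420044109225273, 0.022739555686712265), 6.653170585632324) [0.5821 0.1114 0.0673]
orange [394.5 232.9] 229 ((0.6535822749137878, -0.04192769527435303), (0.04445843771100044, 0.023666130378842354), 4.83695650100708) [ 0.6517 -0.0477  0.1214]
orange [552.6 357.5] 10 ((0.7871115803718567, -0.4071207046508789), (0.0019546246621757746, 0.007819102145731449), 27.7321834564209) [ 0.7871 -0.4072  0.1385]
```

View pics/top11.png

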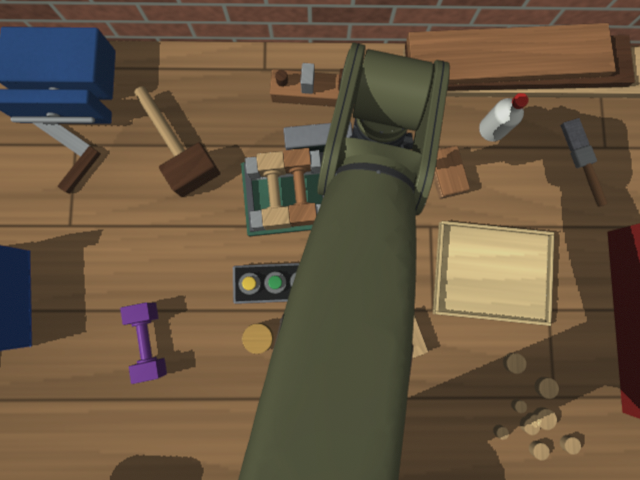

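The set is clamped: light against the stop, medium 53.5 mm behind it, jaw ≈0.107. Next is the blue key.

Request:
jog_arm --moves '[{"grip":0,"dx":0.03,"dy":-0.038,"dz":0,"ax":0,"ay":1,"az":4.2},{"grip":0,"dx":0.055,"dy":-0.07,"dz":0,"ax":0,"ay":1.1,"az":4.2},{"grip":0,"dx":0.08,"dy":-0.103,"dz":0,"ax":0,"ay":1.1,"az":4.2},{"grip":0,"dx":0.105,"dy":-0.135,"dz":0.02,"ax":0,"ay":1.1,"az":4.2},{"grip":0,"dx":0.13,"dy":-0.168,"dz":0.05,"ax":0,"ay":1.1,"az":4.2},{"grip":0,"dx":0.146,"dy":-0.188,"dz":0.083,"ax":0,"ay":1.1,"az":4.2},{"grip":0,"dx":0.146,"dy":-0.188,"dz":0.083,"ax":0,"ay":1.1,"az":4.2},{"grip":0,"dx":0.146,"dy":-0.188,"dz":0.083,"ax":0,"ay":1.1,"az":4.2},{"grip":0,"dx":0.146,"dy":-0.188,"dz":0.083,"ax":0,"ay":1.1,"az":4.2}]'

```text
time_s: 22.43
ee_pos: [0.4577, 0.0218, 0.0984]
ee_rot: [-2.18, -2.26, 0.003]
contact_force: [0.4, 1.0, 0.2]
opening: -0.0003
```

```bash
python3 snap.py 12 side; python3 plan.py 0.4591,0.0215,0.044,92;  python3 meas.py side12 | grep orange
```

```text
t 22.48 pos [0.4597 0.0213 0.1003] yaw 92.0 F [ 0.6 -0.2  1.3] open -0.0005 q [-0.07 -0.19  2.18 -0.    1.14 -1.68]
0.4591,0.0215,0.044,92 -> d [ 0.0002 -0.0007  0.0563] a [0.08 0.03 0.02] rows 2.0
orange [394.4 232.9] 229 ((0.6533243060112, -0.04152052104473114), (0.043568145483732224, 0.023211905732750893), 6.049741268157959) [ 0.652  -0.048   0.1212]
```

View pics/side12.png

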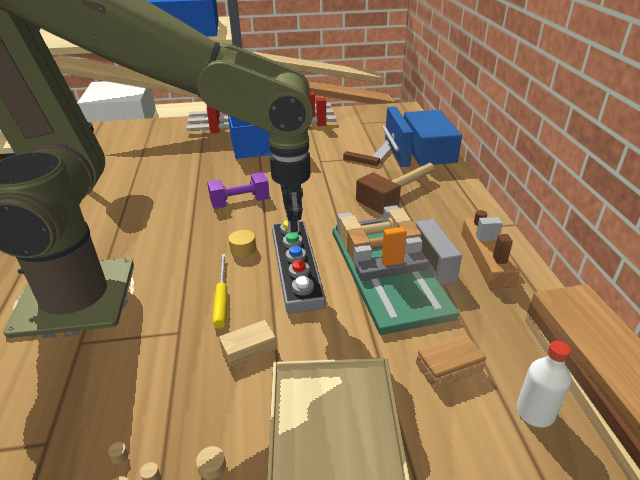

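The fingers are over the blue key (295,250), and the jaw at (394,233) still bears on the legs. Pressing.

Request:
jog_arm --moves '[{"grip":0,"dx":0,"dy":-0.001,"dz":0.03,"ax":0,"ay":0,"az":0},{"grip":0,"dx":0,"dy":-0.001,"dz":0.043,"ax":0,"ay":0,"az":0},{"grip":0,"dx":0,"dy":-0.001,"dz":0.05,"ax":0,"ay":0,"az":0},{"grip":0,"dx":0,"dy":-0.001,"dz":0.056,"ax":0,"ay":0,"az":0},{"grip":0,"dx":0,"dy":-0.001,"dz":0.056,"ax":0,"ay":0,"az":0},{"grip":0,"dx":0,"dy":-0.001,"dz":0.056,"ax":0,"ay":0,"az":0},{"grip":0,"dx":0,"dy":-0.001,"dz":0.056,"ax":0,"ay":0,"az":0},{"grip":0,"dx":0,"dy":-0.001,"dz":0.056,"ax":0,"ay":0,"az":0}]'

```text
time_s: 23.15
ee_pos: [0.4608, 0.0207, 0.0465]
ee_rot: [2.18, 2.257, 0.003]
contact_force: [-3.2, -0.1, 5.1]
opening: -0.0002
```

Request:
jog_arm --moves '[{"grip":0,"dx":0,"dy":0,"dz":0.003,"ax":0,"ay":0,"az":0},{"grip":0,"dx":0,"dy":0,"dz":0.004,"ax":0,"ay":0,"az":0},{"grip":0,"dx":0,"dy":0,"dz":0.004,"ax":0,"ay":0,"az":0}]'

```text
time_s: 23.4
ee_pos: [0.4612, 0.0206, 0.0462]
ee_rot: [2.183, 2.259, -0.001]
contact_force: [-16.2, 1.0, 24.1]
opening: -0.0
```

Request:
jog_arm --moves '[{"grip":0,"dx":0,"dy":0,"dz":-0.03,"ax":0,"ay":0,"az":0},{"grip":0,"dx":-0.035,"dy":0,"dz":-0.035,"ax":0,"ay":0,"az":0},{"grip":0,"dx":-0.07,"dy":0,"dz":-0.035,"ax":0,"ay":0,"az":0},{"grip":0,"dx":-0.102,"dy":0,"dz":-0.035,"ax":0,"ay":0,"az":0},{"grip":0,"dx":-0.102,"dy":0,"dz":-0.035,"ax":0,"ay":0,"az":0},{"grip":0,"dx":-0.102,"dy":0,"dz":-0.035,"ax":0,"ay":0,"az":0}]'

```text
time_s: 23.9
ee_pos: [0.4662, -0.0833, 0.0827]
ee_rot: [2.185, 2.254, 0.002]
contact_force: [-0.2, -0.1, 0.5]
opening: 0.0
```

```bash
python3 snap.py 13 side top; python3 plan.py 0.4631,-0.081,0.043,92;  python3 meas.py side13 | grep orange;python3 legs.py top13 .5 .75 -.1 .2 .035 .09
```

```text
t 24.0 pos [ 0.4654 -0.0814  0.0818] yaw 91.9 F [-0.2  0.4 -0.6] open -0.0004 q [-0.29 -0.13  2.17 -0.    1.1  -1.89]
0.4631,-0.081,0.043,92 -> d [ 0.0005 -0.0023  0.0388] a [ 0.06  0.02 -0.05] rows 1.0
orange [394.5 232.9] 226 ((0.6533560752868652, -0.042354829609394073), (0.04311554878950119, 0.024449624121189117), 12.963211059570312) [ 0.6519 -0.0481  0.1213]
light [272.9 189.2] 1475 ctr [0.6455 0.0791] size [0.151 0.055] long axis 6.2 z [0.05  0.072 0.076]
medium [299.1 186. ] 1410 ctr [0.6521 0.0258] size [0.15  0.054] long axis 5.7 z [0.051 0.072 0.076]
```

View pics/side13.png

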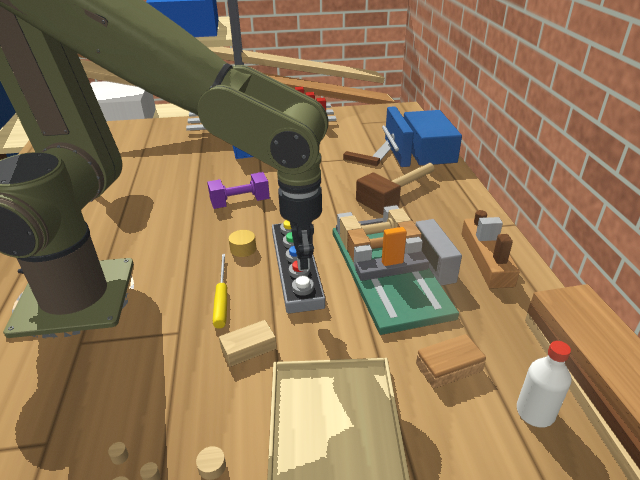

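The fingers are over the white key (302,282), and jaw and legs are unmoved. Pressing.

Request:
jog_arm --moves '[{"grip":0,"dx":0,"dy":-0.002,"dz":0.015,"ax":0,"ay":0,"az":0},{"grip":0,"dx":0,"dy":-0.002,"dz":0.025,"ax":0,"ay":0,"az":0},{"grip":0,"dx":0,"dy":-0.002,"dz":0.033,"ax":0,"ay":0,"az":0},{"grip":0,"dx":0,"dy":-0.002,"dz":0.039,"ax":0,"ay":0,"az":0},{"grip":0,"dx":0,"dy":-0.002,"dz":0.039,"ax":0,"ay":0,"az":0},{"grip":0,"dx":0,"dy":-0.002,"dz":0.039,"ax":0,"ay":0,"az":0},{"grip":0,"dx":0,"dy":-0.002,"dz":0.039,"ax":0,"ay":0,"az":0},{"grip":0,"dx":0,"dy":-0.002,"dz":0.039,"ax":0,"ay":0,"az":0}]'

```text
time_s: 24.67
ee_pos: [0.4634, -0.0807, 0.0461]
ee_rot: [-2.18, -2.258, 0.002]
contact_force: [-14.7, 3.0, 27.0]
opening: -0.0002
```

Request:
jog_arm --moves '[{"grip":0,"dx":0,"dy":0,"dz":0.002,"ax":0,"ay":0,"az":0},{"grip":0,"dx":0,"dy":0,"dz":0.004,"ax":0,"ay":0,"az":0},{"grip":0,"dx":0,"dy":0,"dz":0.004,"ax":0,"ay":0,"az":0}]'

```text
time_s: 24.92
ee_pos: [0.4636, -0.0806, 0.046]
ee_rot: [-2.176, -2.259, 0.006]
contact_force: [-16.0, 1.5, 31.5]
opening: 0.0001
```

Request:
jog_arm --moves '[{"grip":0,"dx":0,"dy":0,"dz":-0.035,"ax":0,"ay":0,"az":0},{"grip":0,"dx":0,"dy":0,"dz":-0.075,"ax":0,"ay":0,"az":0},{"grip":0,"dx":0,"dy":0,"dz":-0.11,"ax":0,"ay":0,"az":0},{"grip":0,"dx":0,"dy":0,"dz":-0.13,"ax":0,"ay":0,"az":0},{"grip":0,"dx":0,"dy":0,"dz":-0.13,"ax":0,"ay":0,"az":0}]'

```text
time_s: 25.33
ee_pos: [0.4678, -0.081, 0.182]
ee_rot: [2.176, 2.261, 0.001]
contact_force: [0.8, 0.1, -0.8]
opening: -0.0004
```

```bash
python3 plan.py 0.6518,-0.0064,0.170,96
```

```text
t 25.33 pos [ 0.4678 -0.081   0.182 ] yaw 92.2 F [ 0.8  0.1 -0.8] open -0.0004 q [-0.28 -0.24  2.08 -0.    1.3  -1.89]
0.6518,-0.0064,0.170,96 -> d [0.0675 0.1867 0.0125] a [ 0.19  0.14 -3.8 ] rows 5.0
```

Request:
jog_arm --moves '[{"grip":0,"dx":0.013,"dy":0.037,"dz":0,"ax":0,"ay":0,"az":-1},{"grip":0,"dx":0.027,"dy":0.075,"dz":0,"ax":0,"ay":0,"az":-2},{"grip":0,"dx":0.04,"dy":0.112,"dz":0,"ax":0,"ay":0,"az":-3},{"grip":0,"dx":0.054,"dy":0.149,"dz":0,"ax":0,"ay":0,"az":-3.8},{"grip":0,"dx":0.0675,"dy":0.187,"dz":0,"ax":0,"ay":0,"az":-3.8},{"grip":0,"dx":0.0675,"dy":0.187,"dz":0,"ax":0,"ay":0,"az":-3.8},{"grip":0,"dx":0.0675,"dy":0.187,"dz":0.02,"ax":0,"ay":0,"az":-3.8},{"grip":0,"dx":0.0675,"dy":0.187,"dz":0.04,"ax":0,"ay":0,"az":-3.8},{"grip":0,"dx":0.0675,"dy":0.187,"dz":0.04,"ax":0,"ay":0,"az":-3.8},{"grip":0,"dx":0.0675,"dy":0.187,"dz":0.04,"ax":0,"ay":0,"az":-3.8}]'

```text
time_s: 26.17
ee_pos: [0.6503, -0.0059, 0.1393]
ee_rot: [-2.101, -2.335, 0.004]
contact_force: [0.4, -0.4, -0.2]
opening: -0.0001
```

```bash
cd .;python3 snap.py 14 side; python3 meas.py side14 | grep orange; python3 plan.py 0.6518,-0.0064,0.087,96
```

```text
orange [394.7 233. ] 231 ((0.6524803042411804, -0.0420052595436573), (0.043265484273433685, 0.024470746517181396), 10.17717456817627) [ 0.6523 -0.0479  0.1212]
t 26.22 pos [ 0.6515 -0.0062  0.1414] yaw 96.0 F [ 0.5  0.9 -0. ] open 0.0 q [-0.09  0.19  1.73 -0.    1.22 -1.77]
0.6518,-0.0064,0.087,96 -> d [-0.0002  0.0002  0.0544] a [0.06 0.12 0.02] rows 2.0
```

View pics/side14.png

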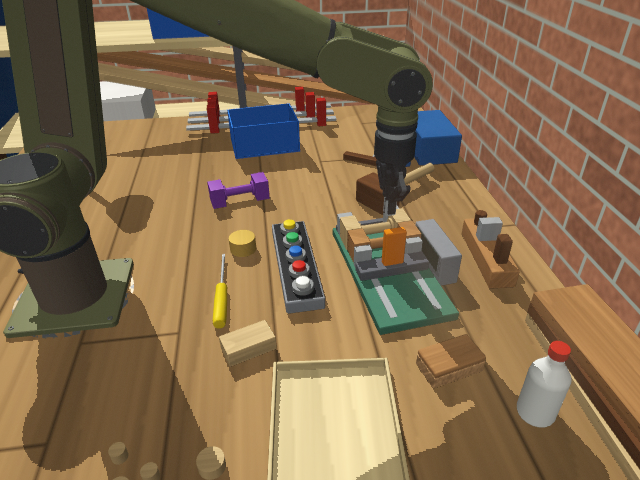

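Request:
jog_arm --moves '[{"grip":0,"dx":0,"dy":0,"dz":0.02,"ax":0,"ay":0,"az":0},{"grip":0,"dx":0,"dy":0,"dz":0.04,"ax":0,"ay":0,"az":0},{"grip":0,"dx":0,"dy":0,"dz":0.052,"ax":0,"ay":0,"az":0},{"grip":0,"dx":0,"dy":0,"dz":0.052,"ax":0,"ay":0,"az":0},{"grip":0,"dx":0,"dy":0,"dz":0.052,"ax":0,"ay":0,"az":0}]'

```text
time_s: 26.63
ee_pos: [0.6514, -0.0063, 0.0897]
ee_rot: [2.1, 2.333, -0.001]
contact_force: [0.5, -0.5, 1.3]
opening: -0.0002
```

Request:
jog_arm --moves '[{"grip":0,"dx":-0.008,"dy":0,"dz":0,"ax":0,"ay":0,"az":0},{"grip":0,"dx":-0.018,"dy":0,"dz":0,"ax":0,"ay":0,"az":0},{"grip":0,"dx":-0.028,"dy":0,"dz":0,"ax":0,"ay":0,"az":0},{"grip":0,"dx":-0.038,"dy":0,"dz":0,"ax":0,"ay":0,"az":0},{"grip":0,"dx":-0.048,"dy":0,"dz":0,"ax":0,"ay":0,"az":0},{"grip":0,"dx":-0.058,"dy":0,"dz":0,"ax":0,"ay":0,"az":0},{"grip":0,"dx":-0.068,"dy":0,"dz":0,"ax":0,"ay":0,"az":0},{"grip":0,"dx":-0.078,"dy":0,"dz":0,"ax":0,"ay":0,"az":0},{"grip":0,"dx":-0.088,"dy":0,"dz":0,"ax":0,"ay":0,"az":0},{"grip":0,"dx":-0.098,"dy":0,"dz":0,"ax":0,"ay":0,"az":0},{"grip":0,"dx":-0.106,"dy":0,"dz":0,"ax":0,"ay":0,"az":0},{"grip":0,"dx":-0.106,"dy":0,"dz":0,"ax":0,"ay":0,"az":0}]'

```text
time_s: 27.63
ee_pos: [0.6623, -0.1138, 0.0896]
ee_rot: [2.102, 2.332, -0.003]
contact_force: [0.5, 0.2, 0.3]
opening: 0.0002
```

```bash
cd .;python3 snap.py 15 side top; python3 meas.py side15 | grep orange;python3 legs.py top15 .5 .75 -.1 .2 .035 .09; python3 plan.py 0.6639,-0.1218,0.087,96
```

```text
orange [413.6 262.9] 266 ((0.6637933850288391, -0.13732664287090302), (0.043962761759757996, 0.030953748151659966), 2.8982019424438477) [ 0.6621 -0.1466  0.1218]
orange [549.6 353.9] 13 ((0.7860004305839539, -0.39955323934555054), (0.017632851377129555, 0.0034764623269438744), 83.77339935302734) [ 0.7855 -0.4006  0.1386]
light [272.9 189.2] 1472 ctr [0.6453 0.0792] size [0.151 0.055] long axis 6.3 z [0.05  0.072 0.076]
medium [299.1 185.8] 1427 ctr [0.6525 0.0258] size [0.15  0.054] long axis 5.8 z [0.05  0.072 0.076]
t 27.73 pos [ 0.6619 -0.1124  0.0892] yaw 96.0 F [-0.1 -0.  -0.5] open -0.0004 q [-0.25  0.29  1.71 -0.    1.14 -1.92]
0.6639,-0.1218,0.087,96 -> d [-0.0095  0.001   0.0023] a [-0.04  0.13 -0.03] rows 1.0
```

View pics/side15.png

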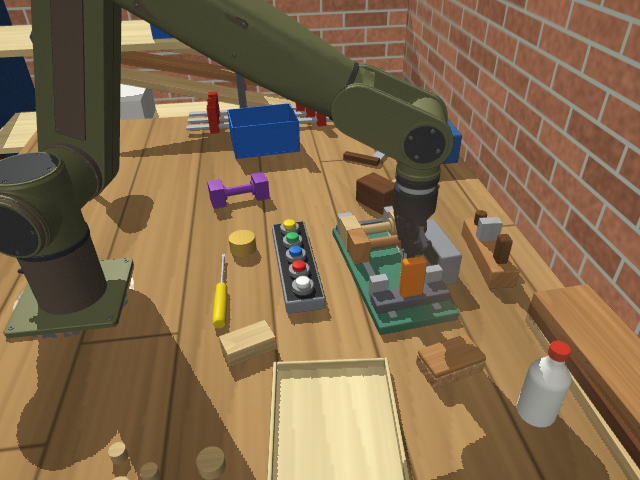

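Request:
jog_arm --moves '[{"grip":0,"dx":-0.004,"dy":0,"dz":0,"ax":0,"ay":0,"az":0},{"grip":0,"dx":-0.007,"dy":0,"dz":0,"ax":0,"ay":0,"az":0},{"grip":0,"dx":-0.01,"dy":0,"dz":0,"ax":0,"ay":0,"az":0},{"grip":0,"dx":-0.011,"dy":0,"dz":0,"ax":0,"ay":0,"az":0},{"grip":0,"dx":-0.011,"dy":0,"dz":0,"ax":0,"ay":0,"az":0}]'

```text
time_s: 28.15
ee_pos: [0.6626, -0.1225, 0.0888]
ee_rot: [-2.102, -2.334, 0.003]
contact_force: [-0.7, 4.2, -0.4]
opening: 0.0003
```

Request:
jog_arm --moves '[{"grip":0,"dx":-0.002,"dy":0,"dz":0,"ax":0,"ay":0,"az":0},{"grip":0,"dx":-0.003,"dy":0,"dz":0,"ax":0,"ay":0,"az":0},{"grip":0,"dx":-0.003,"dy":0,"dz":0,"ax":0,"ay":0,"az":0}]'

```text
time_s: 28.4
ee_pos: [0.6626, -0.1226, 0.0888]
ee_rot: [-2.099, -2.33, -0.002]
contact_force: [-1.4, 10.7, 2.4]
opening: -0.0001
```

```bash
cd .;python3 snap.py 16 side; python3 meas.py side16 | grep orange;python3 plan.py
```

```text
orange [415.3 265.4] 269 ((0.6640148162841797, -0.14841705560684204), (0.04203334078192711, 0.021362941712141037), 7.365384578704834) [ 0.6634 -0.1544  0.1214]
orange [551.  356.1] 13 ((0.7856122255325317, -0.4045259654521942), (0.0025718952529132366, 0.01326427049934864), 17.001224517822266) [ 0.7852 -0.4064  0.1388]
t 28.45 pos [ 0.6626 -0.1226  0.0888] yaw 96.0 F [-1.4 11.4  2.1] open 0.0004 q [-0.26  0.3   1.7   0.    1.15 -1.94]
```

The jaw is at its open stop. I back off, lift, and go to the medium leg.

Request:
jog_arm --moves '[{"grip":0,"dx":0.008,"dy":0,"dz":0,"ax":0,"ay":0,"az":0},{"grip":0,"dx":0.015,"dy":0,"dz":-0.015,"ax":0,"ay":0,"az":0},{"grip":0,"dx":0.015,"dy":0,"dz":-0.05,"ax":0,"ay":0,"az":0},{"grip":0.3,"dx":0.05,"dy":0,"dz":-0.07,"ax":0,"ay":0,"az":0},{"grip":0.45,"dx":0.09,"dy":0,"dz":-0.07,"ax":0,"ay":0,"az":0},{"grip":0.45,"dx":0.13,"dy":0,"dz":-0.07,"ax":0,"ay":0,"az":0},{"grip":0.45,"dx":0.149,"dy":0,"dz":-0.07,"ax":0,"ay":0,"az":0},{"grip":0.45,"dx":0.149,"dy":0,"dz":-0.07,"ax":0,"ay":0,"az":0},{"grip":0.45,"dx":0.149,"dy":0,"dz":-0.07,"ax":0,"ay":0,"az":0}]'

```text
time_s: 29.2
ee_pos: [0.6475, 0.0261, 0.1609]
ee_rot: [-2.097, -2.335, -0.002]
contact_force: [-0.6, -0.1, 0.8]
opening: 0.0384
```

```bash
cd .;python3 snap.py 17 side; python3 meas.py side17 | grep orange;python3 legs.py side17 .5 .75 -.1 .2 .035 .09; python3 plan.py 0.6525,0.0258,0.028,95.9
```

```text
orange [415.2 265.5] 268 ((0.6639717221260071, -0.1494058072566986), (0.042596135288476944, 0.020989708602428436), 5.0552077293396) [ 0.6626 -0.1545  0.1217]
orange [556.1 358.9] 14 ((0.7905759811401367, -0.4106455445289612), (0.0029630770441144705, 0.012486949563026428), 54.21945571899414) [ 0.7907 -0.4111  0.1385]
light [373.7 223.5] 896 ctr [0.6414 0.09  ] size [0.151 0.085] long axis 4.7 z [0.043 0.068 0.076]
light [428.3 250.8] 251 ctr [ 0.7337 -0.0288] size [0.005 0.087] long axis 96.0 z [0.037 0.053 0.069]
medium [385.  240.8] 1198 ctr [0.6502 0.0219] size [0.152 0.06 ] long axis 4.6 z [0.039 0.059 0.076]
t 29.25 pos [0.6476 0.0251 0.1606] yaw 96.1 F [ 0.5 -0.  -0.5] open 0.0384 q [-0.05  0.17  1.72  0.    1.25 -1.72]
0.6525,0.0258,0.028,95.9 -> d [-0.0002  0.0051  0.1326] a [-0.08 -0.18  0.15] rows 4.0
```

View pics/side17.png

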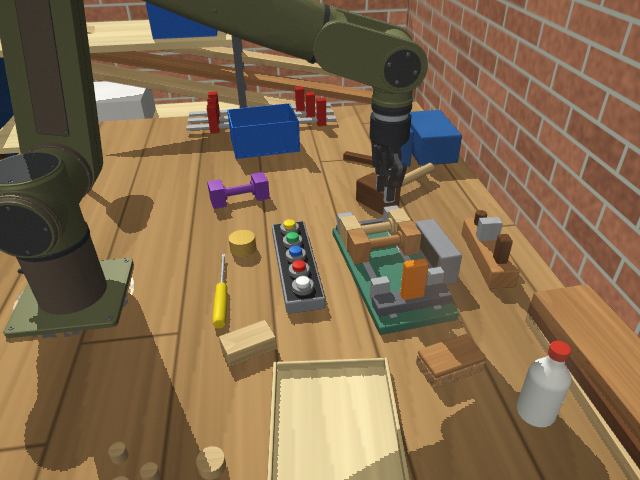

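Legs are undisturbed (medium (385,241)) and the jaw is open. Descending on the medium leg.

Request:
jog_arm --newtons 60 --moves '[{"grip":0.45,"dx":0,"dy":0.005,"dz":0.03,"ax":0,"ay":0,"az":0},{"grip":0.45,"dx":0,"dy":0.005,"dz":0.065,"ax":0,"ay":0,"az":0},{"grip":0.45,"dx":0,"dy":0.005,"dz":0.1,"ax":0,"ay":0,"az":0},{"grip":0.45,"dx":0,"dy":0.005,"dz":0.122,"ax":0,"ay":0,"az":0},{"grip":0.45,"dx":0,"dy":0.005,"dz":0.133,"ax":0,"ay":0,"az":0},{"grip":0.45,"dx":0,"dy":0.005,"dz":0.135,"ax":0,"ay":0,"az":0},{"grip":0.45,"dx":0,"dy":0.005,"dz":0.135,"ax":0,"ay":0,"az":0},{"grip":0,"dx":0,"dy":0.005,"dz":0.135,"ax":0,"ay":0,"az":0},{"grip":0,"dx":0,"dy":0.005,"dz":0.135,"ax":0,"ay":0,"az":0},{"grip":0,"dx":0,"dy":0.005,"dz":0.135,"ax":0,"ay":0,"az":0},{"grip":0,"dx":0,"dy":0.005,"dz":0.135,"ax":0,"ay":0,"az":0}]'

```text
time_s: 30.17
ee_pos: [0.6544, 0.0256, 0.0284]
ee_rot: [2.1, 2.335, 0.006]
contact_force: [-0.1, -2.5, 6.0]
opening: 0.0201
```

```bash
python3 plan.py 0.6525,0.0258,0.028,95.9
```

```text
t 30.17 pos [0.6544 0.0256 0.0284] yaw 96.1 F [-0.1 -2.5  6. ] open 0.0201 q [-0.04  0.33  1.78  0.    1.04 -1.72]
0.6525,0.0258,0.028,95.9 -> d [ 0.0004 -0.0018  0.0004] a [ 0.18 -0.1   0.16] rows 1.0
```

Request:
jog_arm --moves '[{"grip":0,"dx":0,"dy":0,"dz":-0.02,"ax":0,"ay":0,"az":0},{"grip":0,"dx":0,"dy":0,"dz":-0.05,"ax":0,"ay":0,"az":0},{"grip":0,"dx":0,"dy":0,"dz":-0.085,"ax":0,"ay":0,"az":0},{"grip":0,"dx":0,"dy":0,"dz":-0.12,"ax":0,"ay":0,"az":0},{"grip":0,"dx":0,"dy":0,"dz":-0.15,"ax":0,"ay":0,"az":0},{"grip":0,"dx":0,"dy":0,"dz":-0.15,"ax":0,"ay":0,"az":0},{"grip":0,"dx":0,"dy":0,"dz":-0.15,"ax":0,"ay":0,"az":0}]'

```text
time_s: 30.75
ee_pos: [0.655, 0.0254, 0.1809]
ee_rot: [2.098, 2.333, 0.01]
contact_force: [-0.8, -0.7, -4.1]
opening: 0.0203
```

```bash
python3 plan.py 0.4753,-0.4334,0.17,84.2; python3 snap.py 18 top; python3 legs.py top18 .5 .75 -.1 .2 .035 .25
```

```text
t 30.75 pos [0.655  0.0254 0.1809] yaw 96.1 F [-0.8 -0.7 -4.1] open 0.0203 q [-0.04  0.17  1.69  0.    1.28 -1.72]
0.4753,-0.4334,0.17,84.2 -> d [-0.4373 -0.2273  0.0085] a [ 0.44 -0.12 11.87] rows 12.0
```

Request:
jog_arm --moves '[{"grip":0,"dx":-0.033,"dy":-0.017,"dz":0,"ax":0,"ay":0,"az":1},{"grip":0,"dx":-0.067,"dy":-0.035,"dz":0,"ax":0,"ay":0,"az":2},{"grip":0,"dx":-0.1,"dy":-0.052,"dz":0,"ax":0,"ay":0,"az":3},{"grip":0,"dx":-0.134,"dy":-0.07,"dz":0,"ax":0,"ay":0,"az":4},{"grip":0,"dx":-0.168,"dy":-0.087,"dz":0,"ax":0,"ay":0,"az":5},{"grip":0,"dx":-0.201,"dy":-0.104,"dz":0,"ax":0,"ay":0,"az":6},{"grip":0,"dx":-0.235,"dy":-0.122,"dz":0,"ax":0,"ay":0,"az":7},{"grip":0,"dx":-0.268,"dy":-0.139,"dz":0,"ax":0,"ay":0,"az":8},{"grip":0,"dx":-0.302,"dy":-0.157,"dz":0,"ax":0,"ay":0,"az":9},{"grip":0,"dx":-0.335,"dy":-0.174,"dz":0,"ax":0,"ay":0,"az":10},{"grip":0,"dx":-0.369,"dy":-0.192,"dz":0,"ax":0,"ay":0,"az":11},{"grip":0,"dx":-0.403,"dy":-0.209,"dz":0,"ax":0,"ay":0,"az":11.8}]'

```text
time_s: 31.8
ee_pos: [0.4857, -0.3974, 0.1723]
ee_rot: [-2.326, -2.102, -0.005]
contact_force: [1.0, -0.4, -2.1]
opening: 0.0202
```

```bash
python3 plan.py 0.4753,-0.4334,0.12,84.2
```

```text
t 31.8 pos [ 0.4857 -0.3974  0.1723] yaw 84.2 F [ 1.  -0.4 -2.1] open 0.0202 q [-0.77  0.12  1.75  0.    1.27 -2.24]
0.4753,-0.4334,0.12,84.2 -> d [-0.0372 -0.0065  0.052 ] a [-0.16 -0.38  0.02] rows 2.0
```

Request:
jog_arm --moves '[{"grip":0,"dx":-0.03,"dy":-0.006,"dz":0.01,"ax":0,"ay":0,"az":0},{"grip":0,"dx":-0.037,"dy":-0.0065,"dz":0.03,"ax":0,"ay":0,"az":0},{"grip":0,"dx":-0.037,"dy":-0.0065,"dz":0.052,"ax":0,"ay":0,"az":0},{"grip":0,"dx":-0.037,"dy":-0.0065,"dz":0.052,"ax":0,"ay":0,"az":0},{"grip":0,"dx":-0.037,"dy":-0.0065,"dz":0.052,"ax":0,"ay":0,"az":0}]'

```text
time_s: 32.22
ee_pos: [0.4731, -0.4308, 0.1151]
ee_rot: [-2.319, -2.096, -0.005]
contact_force: [0.5, -0.0, -1.7]
opening: 0.0203
```

```bash
python3 plan.py 0.4753,-0.4334,0.02,84.2; python3 snap.py 19 side; python3 legs.py side19 .3 .65 -.6 -.2 .06 .25
```

```text
t 32.22 pos [ 0.4731 -0.4308  0.1151] yaw 84.2 F [ 0.5 -0.  -1.7] open 0.0203 q [-0.82  0.21  1.76  0.    1.19 -2.29]
0.4753,-0.4334,0.02,84.2 -> d [-0.0036  0.0034  0.095 ] a [-0.56 -0.74  0.  ] rows 3.0
medium [372.7 410.3] 990 ctr [ 0.5119 -0.4486] size [0.033 0.059] long axis 120.2 z [0.115 0.142 0.159]
medium [297.8 413.5] 987 ctr [ 0.4247 -0.4378] size [0.069 0.033] long axis 23.2 z [0.116 0.142 0.161]
```

View pics/side19.png

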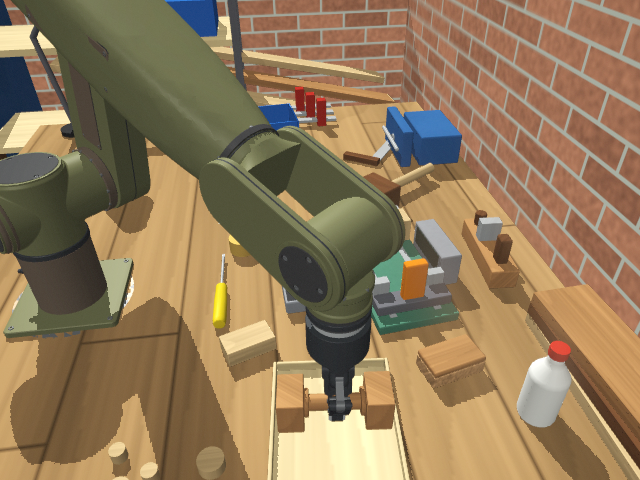

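The medium leg is held level over the tray at (335,405). Lowering.

Request:
jog_arm --moves '[{"grip":0,"dx":-0.004,"dy":0.003,"dz":0.03,"ax":-0.5,"ay":-0.7,"az":0},{"grip":0,"dx":-0.004,"dy":0.003,"dz":0.06,"ax":-0.5,"ay":-0.7,"az":0},{"grip":0,"dx":-0.004,"dy":0.003,"dz":0.082,"ax":-0.5,"ay":-0.7,"az":0},{"grip":0,"dx":-0.004,"dy":0.003,"dz":0.092,"ax":-0.5,"ay":-0.7,"az":0},{"grip":0,"dx":-0.004,"dy":0.003,"dz":0.096,"ax":-0.5,"ay":-0.7,"az":0},{"grip":0,"dx":-0.004,"dy":0.003,"dz":0.096,"ax":-0.5,"ay":-0.7,"az":0},{"grip":0,"dx":-0.004,"dy":0.003,"dz":0.096,"ax":-0.5,"ay":-0.7,"az":0},{"grip":0,"dx":-0.004,"dy":0.003,"dz":0.096,"ax":-0.5,"ay":-0.7,"az":0}]'

```text
time_s: 32.93
ee_pos: [0.478, -0.4363, 0.0242]
ee_rot: [2.324, 2.102, 0.0]
contact_force: [-0.1, -0.7, -3.5]
opening: 0.0205
```

```bash
python3 plan.py 0.4753,-0.4334,0.015,84.2
```

```text
t 32.93 pos [ 0.478  -0.4363  0.0242] yaw 84.3 F [-0.1 -0.7 -3.5] open 0.0205 q [-0.82  0.32  1.8  -0.    1.02 -2.29]
0.4753,-0.4334,0.015,84.2 -> d [ 0.0027 -0.003   0.0092] a [0.33 0.3  0.05] rows 1.0
```

Request:
jog_arm --moves '[{"grip":0,"dx":0.002,"dy":-0.002,"dz":0.005,"ax":0,"ay":0,"az":0},{"grip":0,"dx":0.002,"dy":-0.002,"dz":0.009,"ax":0,"ay":0,"az":0},{"grip":0,"dx":0.002,"dy":-0.002,"dz":0.01,"ax":0,"ay":0,"az":0},{"grip":0,"dx":0.002,"dy":-0.002,"dz":0.01,"ax":0,"ay":0,"az":0},{"grip":0,"dx":0.002,"dy":-0.002,"dz":0.01,"ax":0,"ay":0,"az":0}]'

```text
time_s: 33.35
ee_pos: [0.4763, -0.4343, 0.0145]
ee_rot: [2.324, 2.102, -0.0]
contact_force: [-0.4, 0.5, -0.8]
opening: 0.0204
```

Request:
jog_arm --moves '[{"grip":0.5,"dx":0,"dy":0,"dz":0,"ax":0,"ay":0,"az":0},{"grip":0.5,"dx":0,"dy":0,"dz":0,"ax":0,"ay":0,"az":0},{"grip":0.5,"dx":0,"dy":0,"dz":0,"ax":0,"ay":0,"az":0},{"grip":0.5,"dx":0,"dy":0,"dz":-0.01,"ax":0,"ay":0,"az":0},{"grip":0.5,"dx":0,"dy":0,"dz":-0.04,"ax":0,"ay":0,"az":0},{"grip":0.45,"dx":0,"dy":0,"dz":-0.08,"ax":0,"ay":0,"az":0},{"grip":0.45,"dx":0,"dy":0,"dz":-0.12,"ax":0,"ay":0,"az":0},{"grip":0.45,"dx":0,"dy":0,"dz":-0.155,"ax":0,"ay":0,"az":0},{"grip":0.45,"dx":0,"dy":0,"dz":-0.155,"ax":0,"ay":0,"az":0},{"grip":0.45,"dx":0,"dy":0,"dz":-0.155,"ax":0,"ay":0,"az":0}]'

```text
time_s: 34.18
ee_pos: [0.4771, -0.4351, 0.1748]
ee_rot: [2.318, 2.096, 0.0]
contact_force: [-0.4, 0.1, -0.5]
opening: 0.0383
```

```bash
python3 snap.py 20 side top; python3 plan.py 0.6453,0.0792,0.17,96.2; python3 legs.py top20 .5 .75 -.1 .2 .035 .09; python3 legs.py side20 .3 .65 -.6 -.2 .03 .08; python3 legs.py top20 .3 .65 -.6 -.2 .03 .08
```

```text
t 34.28 pos [ 0.4752 -0.4332  0.1695] yaw 84.2 F [ 0.2 -0.1 -0. ] open 0.0385 q [-0.82  0.15  1.73 -0.    1.26 -2.29]
0.6453,0.0792,0.17,96.2 -> d [ 0.5268  0.1179 -0.0026] a [  0.29   0.33 -11.95] rows 13.0
light [273.1 189.1] 1501 ctr [0.6455 0.0797] size [0.151 0.057] long axis 6.3 z [0.05  0.072 0.076]
light [243.6 343.3] 546 ctr [ 0.3508 -0.218 ] size [0.094 0.036] long axis 0.0 z [0.031 0.033 0.035]
medium [336.7 454. ] 1299 ctr [ 0.4715 -0.4392] size [0.048 0.148] long axis 174.3 z [0.033 0.043 0.06 ]
light [416.3 337.5] 394 ctr [ 0.3543 -0.2163] size [0.094 0.033] long axis 0.5 z [0.03  0.032 0.035]
medium [523.7 273.7] 1540 ctr [ 0.4743 -0.433 ] size [0.054 0.149] long axis 174.4 z [0.036 0.058 0.062]
```

View pics/side20.png

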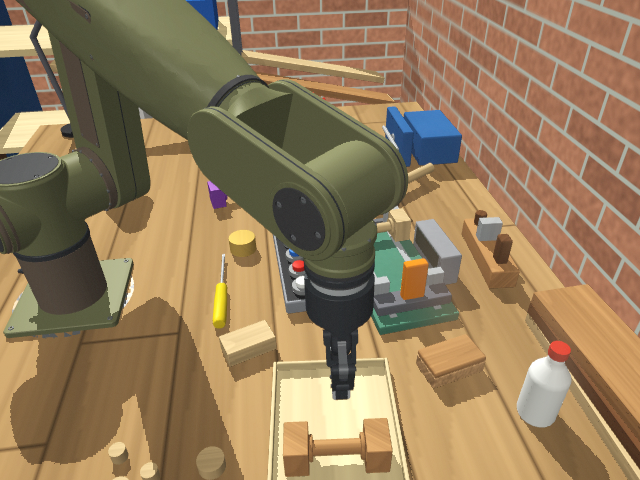

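The medium leg lies flat in the tray at (337,450), on target. Going back for the light leg.

Request:
jog_arm --moves '[{"grip":0.45,"dx":0.04,"dy":0.009,"dz":0,"ax":0,"ay":0,"az":-1},{"grip":0.45,"dx":0.08,"dy":0.018,"dz":0,"ax":0,"ay":0,"az":-2},{"grip":0.45,"dx":0.12,"dy":0.027,"dz":0,"ax":0,"ay":0,"az":-3},{"grip":0.45,"dx":0.16,"dy":0.036,"dz":0,"ax":0,"ay":0,"az":-4},{"grip":0.45,"dx":0.2,"dy":0.045,"dz":0,"ax":0,"ay":0,"az":-5},{"grip":0.45,"dx":0.24,"dy":0.054,"dz":0,"ax":0,"ay":0,"az":-6},{"grip":0.45,"dx":0.28,"dy":0.063,"dz":0,"ax":0,"ay":0,"az":-7},{"grip":0.45,"dx":0.32,"dy":0.072,"dz":0,"ax":0,"ay":0,"az":-8},{"grip":0.45,"dx":0.36,"dy":0.081,"dz":0,"ax":0,"ay":0,"az":-9},{"grip":0.45,"dx":0.4,"dy":0.09,"dz":0,"ax":0,"ay":0,"az":-10},{"grip":0.45,"dx":0.44,"dy":0.099,"dz":0,"ax":0,"ay":0,"az":-11},{"grip":0.45,"dx":0.48,"dy":0.108,"dz":0,"ax":0,"ay":0,"az":-12}]'

```text
time_s: 35.28
ee_pos: [0.6297, 0.0357, 0.1651]
ee_rot: [2.093, 2.337, -0.006]
contact_force: [0.1, -0.2, 0.2]
opening: 0.0383
```

```bash
python3 plan.py 0.6453,0.0792,0.12,96.2
```

```text
t 35.28 pos [0.6297 0.0357 0.1651] yaw 96.3 F [ 0.1 -0.2  0.2] open 0.0383 q [-0.03  0.13  1.76 -0.01  1.25 -1.7 ]
0.6453,0.0792,0.12,96.2 -> d [0.0418 0.0203 0.0448] a [0.02 0.33 0.11] rows 2.0
```

Request:
jog_arm --moves '[{"grip":0.45,"dx":0.03,"dy":0.015,"dz":0,"ax":0,"ay":0,"az":0},{"grip":0.45,"dx":0.042,"dy":0.02,"dz":0.01,"ax":0,"ay":0,"az":0},{"grip":0.45,"dx":0.042,"dy":0.02,"dz":0.03,"ax":0,"ay":0,"az":0},{"grip":0.45,"dx":0.042,"dy":0.02,"dz":0.03,"ax":0,"ay":0,"az":0},{"grip":0.45,"dx":0.042,"dy":0.02,"dz":0.03,"ax":0,"ay":0,"az":0}]'

```text
time_s: 35.7
ee_pos: [0.6426, 0.0791, 0.1311]
ee_rot: [-2.096, -2.34, 0.014]
contact_force: [0.1, 0.3, -0.7]
opening: 0.0387
```

```bash
python3 snap.py 21 side; python3 plan.py 0.6453,0.0792,0.027,96.2;  python3 legs.py side21 .5 .75 -.1 .2 .035 .09
```

```text
t 35.75 pos [0.6437 0.0787 0.133 ] yaw 96.3 F [1.  0.1 0.7] open 0.0386 q [ 0.04  0.2   1.74 -0.01  1.21 -1.64]
0.6453,0.0792,0.027,96.2 -> d [0.0009 0.002  0.106 ] a [-0.2   0.33  0.06] rows 3.0
light [374.8 226.4] 1329 ctr [0.6424 0.0769] size [0.151 0.06 ] long axis 5.9 z [0.039 0.061 0.076]
light [427.2 248.9] 252 ctr [ 0.7329 -0.0174] size [0.004 0.108] long axis 96.4 z [0.038 0.054 0.068]
```

View pics/side21.png

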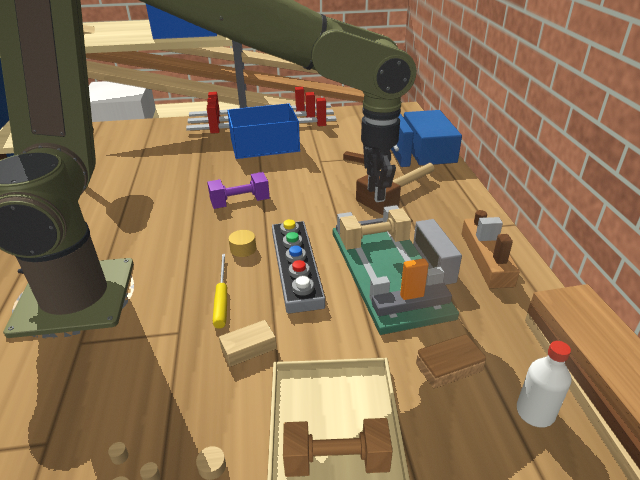

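The light leg is still against the stop at (375,226). Descending and gripping.

Request:
jog_arm --newtons 60 --moves '[{"grip":0.45,"dx":0,"dy":0.002,"dz":0.03,"ax":0,"ay":0,"az":0},{"grip":0.45,"dx":0,"dy":0.002,"dz":0.06,"ax":0,"ay":0,"az":0},{"grip":0.45,"dx":0,"dy":0.002,"dz":0.085,"ax":0,"ay":0,"az":0},{"grip":0.45,"dx":0,"dy":0.002,"dz":0.1,"ax":0,"ay":0,"az":0},{"grip":0.45,"dx":0,"dy":0.002,"dz":0.108,"ax":0,"ay":0,"az":0},{"grip":0.45,"dx":0,"dy":0.002,"dz":0.108,"ax":0,"ay":0,"az":0},{"grip":0.45,"dx":0,"dy":0.002,"dz":0.108,"ax":0,"ay":0,"az":0},{"grip":0,"dx":0,"dy":0.002,"dz":0.108,"ax":0,"ay":0,"az":0},{"grip":0,"dx":0,"dy":0.002,"dz":0.108,"ax":0,"ay":0,"az":0},{"grip":0,"dx":0,"dy":0.002,"dz":0.108,"ax":0,"ay":0,"az":0},{"grip":0,"dx":0,"dy":0.002,"dz":0.108,"ax":0,"ay":0,"az":0},{"grip":0,"dx":0,"dy":0.002,"dz":0.108,"ax":0,"ay":0,"az":0}]'

```text
time_s: 36.75
ee_pos: [0.6472, 0.0783, 0.0276]
ee_rot: [2.093, 2.336, -0.006]
contact_force: [-1.6, -1.0, 6.6]
opening: 0.0206
```

Request:
jog_arm --moves '[{"grip":0,"dx":0,"dy":0,"dz":-0.02,"ax":0,"ay":0,"az":0},{"grip":0,"dx":0,"dy":0,"dz":-0.05,"ax":0,"ay":0,"az":0},{"grip":0,"dx":0,"dy":0,"dz":-0.085,"ax":0,"ay":0,"az":0},{"grip":0,"dx":0,"dy":0,"dz":-0.12,"ax":0,"ay":0,"az":0},{"grip":0,"dx":0,"dy":0,"dz":-0.15,"ax":0,"ay":0,"az":0},{"grip":0,"dx":0,"dy":0,"dz":-0.15,"ax":0,"ay":0,"az":0},{"grip":0,"dx":0,"dy":0,"dz":-0.15,"ax":0,"ay":0,"az":0}]'

```text
time_s: 37.33
ee_pos: [0.6483, 0.0794, 0.1803]
ee_rot: [2.091, 2.333, -0.0]
contact_force: [-0.3, -0.4, -2.9]
opening: 0.0201
```

```bash
python3 plan.py 0.4853,-0.334,0.175,84.2
```

```text
t 37.33 pos [0.6483 0.0794 0.1803] yaw 96.3 F [-0.3 -0.4 -2.9] open 0.0201 q [ 0.04  0.16  1.69 -0.01  1.28 -1.64]
0.4853,-0.334,0.175,84.2 -> d [-0.393  -0.2072  0.0067] a [ 0.37  0.34 12.08] rows 11.0
```

Request:
jog_arm --moves '[{"grip":0,"dx":-0.033,"dy":-0.017,"dz":0,"ax":0,"ay":0,"az":1},{"grip":0,"dx":-0.067,"dy":-0.035,"dz":0,"ax":0,"ay":0,"az":2},{"grip":0,"dx":-0.1,"dy":-0.053,"dz":0,"ax":0,"ay":0,"az":3},{"grip":0,"dx":-0.134,"dy":-0.071,"dz":0,"ax":0,"ay":0,"az":4},{"grip":0,"dx":-0.168,"dy":-0.088,"dz":0,"ax":0,"ay":0,"az":5},{"grip":0,"dx":-0.201,"dy":-0.106,"dz":0,"ax":0,"ay":0,"az":6},{"grip":0,"dx":-0.235,"dy":-0.124,"dz":0,"ax":0,"ay":0,"az":7},{"grip":0,"dx":-0.268,"dy":-0.141,"dz":0,"ax":0,"ay":0,"az":8},{"grip":0,"dx":-0.302,"dy":-0.159,"dz":0,"ax":0,"ay":0,"az":9},{"grip":0,"dx":-0.335,"dy":-0.177,"dz":0,"ax":0,"ay":0,"az":10},{"grip":0,"dx":-0.369,"dy":-0.195,"dz":0,"ax":0,"ay":0,"az":11},{"grip":0,"dx":-0.393,"dy":-0.207,"dz":0,"ax":0,"ay":0,"az":12}]'

```text
time_s: 38.33
ee_pos: [0.4826, -0.3354, 0.1784]
ee_rot: [2.329, 2.102, -0.001]
contact_force: [0.7, -1.0, -2.8]
opening: 0.0204
```

```bash
python3 plan.py 0.4853,-0.334,0.12,84.2
```

```text
t 38.33 pos [ 0.4826 -0.3354  0.1784] yaw 84.1 F [ 0.7 -1.  -2.8] open 0.0204 q [-0.7   0.02  1.85 -0.    1.27 -2.17]
0.4853,-0.334,0.12,84.2 -> d [0.0018 0.0024 0.0584] a [ 0.14  0.18 -0.06] rows 2.0
```

Request:
jog_arm --moves '[{"grip":0,"dx":0.002,"dy":0.002,"dz":0.02,"ax":0,"ay":0,"az":0},{"grip":0,"dx":0.002,"dy":0.002,"dz":0.045,"ax":0,"ay":0,"az":0},{"grip":0,"dx":0.002,"dy":0.002,"dz":0.058,"ax":0,"ay":0,"az":0},{"grip":0,"dx":0.002,"dy":0.002,"dz":0.058,"ax":0,"ay":0,"az":0},{"grip":0,"dx":0.002,"dy":0.002,"dz":0.058,"ax":0,"ay":0,"az":0}]'

```text
time_s: 38.75
ee_pos: [0.4837, -0.3325, 0.1179]
ee_rot: [-2.331, -2.105, 0.002]
contact_force: [-1.0, 0.5, -2.1]
opening: 0.02
```

```bash
python3 snap.py 22 side; python3 plan.py 0.4853,-0.334,0.016,84.2
```

```text
t 38.8 pos [ 0.4849 -0.3332  0.1199] yaw 84.2 F [ 0.3 -0.2 -1. ] open 0.0201 q [-0.69  0.08  1.89 -0.    1.17 -2.16]
0.4853,-0.334,0.016,84.2 -> d [-0.0005  0.0004  0.1039] a [ 0.08  0.14 -0.03] rows 3.0
```

View pics/side22.png

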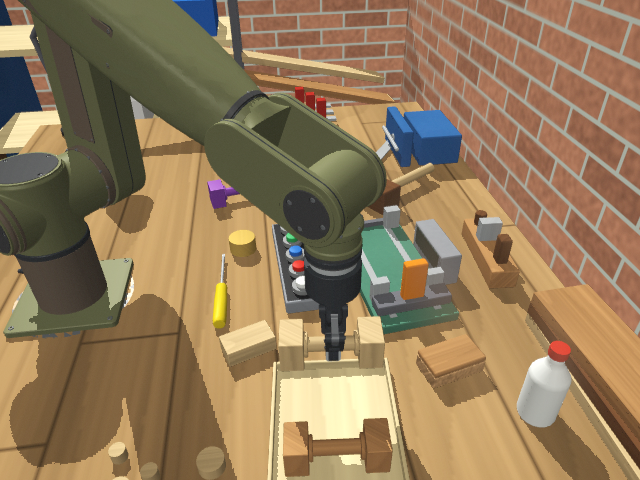

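The light leg is level above the far half of the tray (335,345). Lowering.

Request:
jog_arm --moves '[{"grip":0,"dx":0,"dy":0,"dz":0.03,"ax":0,"ay":0,"az":0},{"grip":0,"dx":0,"dy":0,"dz":0.06,"ax":0,"ay":0,"az":0},{"grip":0,"dx":0,"dy":0,"dz":0.085,"ax":0,"ay":0,"az":0},{"grip":0,"dx":0,"dy":0,"dz":0.098,"ax":0,"ay":0,"az":0},{"grip":0,"dx":0,"dy":0,"dz":0.104,"ax":0,"ay":0,"az":0},{"grip":0,"dx":0,"dy":0,"dz":0.105,"ax":0,"ay":0,"az":0},{"grip":0,"dx":0,"dy":0,"dz":0.105,"ax":0,"ay":0,"az":0},{"grip":0,"dx":0,"dy":0,"dz":0.105,"ax":0,"ay":0,"az":0}]'

```text
time_s: 39.47
ee_pos: [0.4864, -0.3346, 0.0171]
ee_rot: [2.326, 2.102, -0.001]
contact_force: [-0.4, -0.3, -1.1]
opening: 0.0201
```

```bash
python3 plan.py 0.4853,-0.334,0.0145,84.2
```

```text
t 39.47 pos [ 0.4864 -0.3346  0.0171] yaw 84.2 F [-0.4 -0.3 -1.1] open 0.0201 q [-0.69  0.22  1.94 -0.    0.98 -2.16]
0.4853,-0.334,0.0145,84.2 -> d [ 0.0005 -0.0012  0.0026] a [ 0.26  0.26 -0.01] rows 1.0
```

Request:
jog_arm --moves '[{"grip":0,"dx":0,"dy":0,"dz":0.003,"ax":0,"ay":0,"az":0},{"grip":0,"dx":0,"dy":0,"dz":0.004,"ax":0,"ay":0,"az":0},{"grip":0.5,"dx":0,"dy":0,"dz":0.003,"ax":0,"ay":0,"az":0},{"grip":0.5,"dx":0,"dy":0,"dz":0.003,"ax":0,"ay":0,"az":0},{"grip":0.5,"dx":0,"dy":0,"dz":0,"ax":0,"ay":0,"az":0},{"grip":0.5,"dx":0,"dy":0,"dz":-0.01,"ax":0,"ay":0,"az":0},{"grip":0.5,"dx":0,"dy":0,"dz":-0.04,"ax":0,"ay":0,"az":0},{"grip":0.5,"dx":0,"dy":0,"dz":-0.08,"ax":0,"ay":0,"az":0},{"grip":0,"dx":0,"dy":0,"dz":-0.12,"ax":0,"ay":0,"az":0},{"grip":0,"dx":0,"dy":0,"dz":-0.16,"ax":0,"ay":0,"az":0},{"grip":0,"dx":0,"dy":0,"dz":-0.16,"ax":0,"ay":0,"az":0}]'

```text
time_s: 40.38
ee_pos: [0.4901, -0.3373, 0.1894]
ee_rot: [2.313, 2.089, 0.004]
contact_force: [1.3, -0.2, 1.1]
opening: 0.0068
```

```bash
python3 snap.py 23 side top; python3 plan.py 0.4611,-0.029,0.1,92;  python3 legs.py top23 .3 .65 -.6 -.2 .03 .08;python3 legs.py side23 .3 .65 -.6 -.2 .03 .08
```

```text
t 40.48 pos [ 0.4873 -0.335   0.1815] yaw 84.2 F [-1.  -0.2 -0.6] open -0.0 q [-0.69  0.02  1.84 -0.    1.26 -2.16]
0.4611,-0.029,0.1,92 -> d [ 0.3025 -0.0579  0.0783] a [ 0.57  0.53 -7.81] rows 8.0
light [475.2 268.5] 1538 ctr [ 0.4859 -0.3349] size [0.055 0.15 ] long axis 174.2 z [0.036 0.058 0.062]
light [416.4 337.7] 382 ctr [ 0.3545 -0.2164] size [0.093 0.033] long axis 0.1 z [0.03  0.032 0.035]
light [243.5 343.3] 547 ctr [ 0.3523 -0.2068] size [0.091 0.037] long axis 15.6 z [0.031 0.033 0.035]
light [333.3 386.7] 2616 ctr [ 0.4829 -0.3366] size [0.057 0.15 ] long axis 174.2 z [0.034 0.056 0.062]
medium [336.7 453.9] 1290 ctr [ 0.4717 -0.4385] size [0.05  0.148] long axis 174.3 z [0.033 0.043 0.06 ]
```

View pics/side23.png

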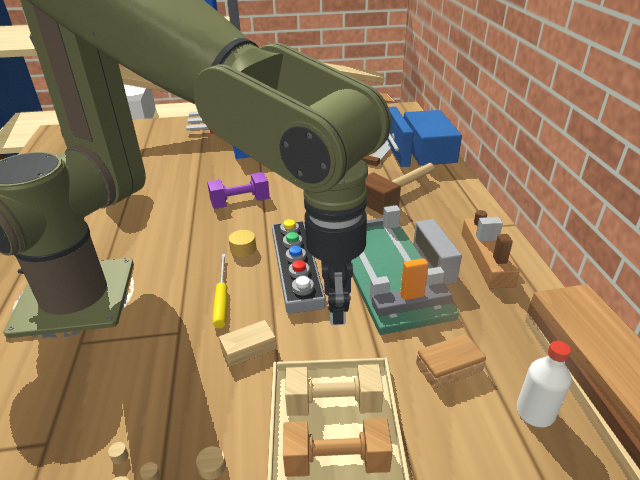

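Both legs lie flat in the tray (light (333,387), medium (337,450)). The gauge is empty and the jaw open. Last is the red key.

Request:
jog_arm --moves '[{"grip":0,"dx":0.038,"dy":-0.007,"dz":0,"ax":0.5,"ay":0.5,"az":-1},{"grip":0,"dx":0.076,"dy":-0.014,"dz":0,"ax":0.5,"ay":0.5,"az":-2},{"grip":0,"dx":0.114,"dy":-0.022,"dz":0,"ax":0.5,"ay":0.5,"az":-3},{"grip":0,"dx":0.152,"dy":-0.029,"dz":0,"ax":0.5,"ay":0.5,"az":-4},{"grip":0,"dx":0.19,"dy":-0.036,"dz":0,"ax":0.5,"ay":0.5,"az":-5},{"grip":0,"dx":0.228,"dy":-0.044,"dz":0,"ax":0.5,"ay":0.5,"az":-6},{"grip":0,"dx":0.266,"dy":-0.051,"dz":0,"ax":0.5,"ay":0.5,"az":-7},{"grip":0,"dx":0.302,"dy":-0.058,"dz":0.02,"ax":0.5,"ay":0.5,"az":-7.8},{"grip":0,"dx":0.302,"dy":-0.058,"dz":0.05,"ax":0.5,"ay":0.5,"az":-7.8},{"grip":0,"dx":0.302,"dy":-0.058,"dz":0.08,"ax":0.5,"ay":0.5,"az":-7.8},{"grip":0,"dx":0.302,"dy":-0.058,"dz":0.08,"ax":0.5,"ay":0.5,"az":-7.8},{"grip":0,"dx":0.302,"dy":-0.058,"dz":0.08,"ax":0.5,"ay":0.5,"az":-7.8}]'

```text
time_s: 41.48
ee_pos: [0.4585, -0.0289, 0.0957]
ee_rot: [-2.179, -2.257, 0.005]
contact_force: [0.6, 0.3, 1.2]
opening: -0.0003
```

```bash
python3 snap.py 24 side top; python3 plan.py 0.4611,-0.029,0.044,92;  python3 legs.py top24 .3 .65 -.6 -.2 .03 .08; python3 meas.py top24 | grep orange
```

```text
t 41.58 pos [ 0.4615 -0.0299  0.0993] yaw 91.9 F [ 0.6  0.  -0.2] open -0.0004 q [-0.18 -0.18  2.18 -0.    1.14 -1.79]
0.4611,-0.029,0.044,92 -> d [ 0.001  -0.0005  0.0553] a [ 0.12  0.05 -0.05] rows 2.0
light [475.6 267.9] 1581 ctr [ 0.4862 -0.3345] size [0.055 0.15 ] long axis 174.1 z [0.036 0.058 0.062]
light [416.5 337.5] 395 ctr [ 0.3545 -0.2156] size [0.094 0.033] long axis 1.3 z [0.03  0.032 0.035]
medium [524.5 273.9] 1355 ctr [ 0.4739 -0.4324] size [0.053 0.148] long axis 174.2 z [0.039 0.058 0.062]
orange [387.2 171.5] 222 ((0.6662726998329163, -0.14555025100708008), (0.04205694422125816, 0.018367527052760124), 6.671776294708252) [ 0.6655 -0.1448  0.1212]
```

View pics/side24.png

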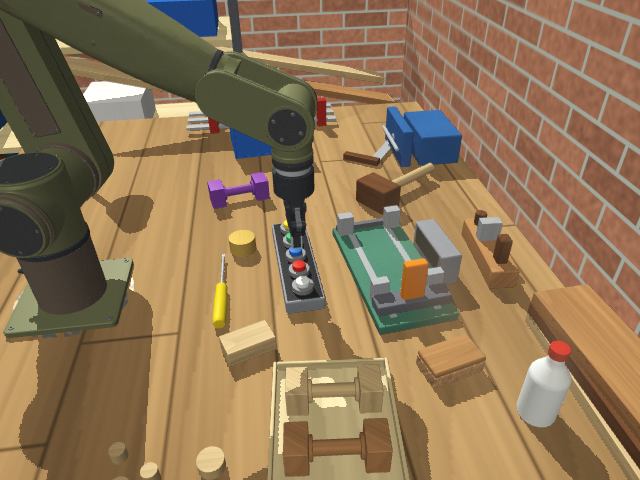

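The gripper is above the red key (298,266), and all else is in order. The handle at gauge y ≈ -0.122 means the jaw is ≈0.001 from open. Pressing.

Request:
jog_arm --moves '[{"grip":0,"dx":0.001,"dy":0,"dz":0.03,"ax":0,"ay":0,"az":0},{"grip":0,"dx":0.001,"dy":0,"dz":0.043,"ax":0,"ay":0,"az":0},{"grip":0,"dx":0.001,"dy":0,"dz":0.05,"ax":0,"ay":0,"az":0},{"grip":0,"dx":0.001,"dy":0,"dz":0.056,"ax":0,"ay":0,"az":0},{"grip":0,"dx":0.001,"dy":0,"dz":0.056,"ax":0,"ay":0,"az":0},{"grip":0,"dx":0.001,"dy":0,"dz":0.056,"ax":0,"ay":0,"az":0},{"grip":0,"dx":0.001,"dy":0,"dz":0.056,"ax":0,"ay":0,"az":0},{"grip":0,"dx":0.001,"dy":0,"dz":0.056,"ax":0,"ay":0,"az":0}]'

```text
time_s: 42.25
ee_pos: [0.4633, -0.0296, 0.0465]
ee_rot: [2.181, 2.255, 0.003]
contact_force: [-5.5, 0.8, 8.8]
opening: 0.0002
```

Request:
jog_arm --moves '[{"grip":0,"dx":0,"dy":0,"dz":0.003,"ax":0,"ay":0,"az":0},{"grip":0,"dx":0,"dy":0,"dz":0.004,"ax":0,"ay":0,"az":0},{"grip":0,"dx":0,"dy":0,"dz":0.004,"ax":0,"ay":0,"az":0}]'

```text
time_s: 42.5
ee_pos: [0.4643, -0.03, 0.0463]
ee_rot: [2.182, 2.255, 0.003]
contact_force: [-10.5, 2.3, 16.6]
opening: -0.0
```

Request:
jog_arm --moves '[{"grip":0,"dx":0,"dy":0,"dz":-0.03,"ax":0,"ay":0,"az":0},{"grip":0,"dx":0,"dy":0,"dz":-0.07,"ax":0,"ay":0,"az":0},{"grip":0,"dx":0,"dy":0,"dz":-0.11,"ax":0,"ay":0,"az":0},{"grip":0,"dx":0,"dy":0,"dz":-0.15,"ax":0,"ay":0,"az":0},{"grip":0,"dx":0.04,"dy":0,"dz":-0.15,"ax":0,"ay":0,"az":0},{"grip":0,"dx":0.08,"dy":0,"dz":-0.15,"ax":0,"ay":0,"az":0},{"grip":0,"dx":0.12,"dy":0,"dz":-0.15,"ax":0,"ay":0,"az":0},{"grip":0,"dx":0.16,"dy":0,"dz":-0.15,"ax":0,"ay":0,"az":0},{"grip":0,"dx":0.16,"dy":0,"dz":-0.15,"ax":0,"ay":0,"az":0},{"grip":0,"dx":0.16,"dy":0,"dz":-0.15,"ax":0,"ay":0,"az":0}]'

```text
time_s: 43.33
ee_pos: [0.4591, 0.1319, 0.198]
ee_rot: [2.176, 2.258, 0.007]
contact_force: [-0.6, -0.8, 0.4]
opening: 0.0003
```

```bash
python3 snap.py 25 side top; python3 plan.py;  python3 legs.py top25 .3 .65 -.6 -.2 .03 .08; python3 meas.py top25 | grep orange
```

```text
t 43.43 pos [0.4591 0.1299 0.1973] yaw 91.9 F [ 0.5 -0.3  0.8] open 0.0002 q [ 0.16 -0.25  2.06 -0.    1.32 -1.44]
light [475.6 268. ] 1582 ctr [ 0.4859 -0.3348] size [0.056 0.15 ] long axis 173.9 z [0.036 0.058 0.062]
light [416.4 338. ] 407 ctr [ 0.3542 -0.2163] size [0.032 0.094] long axis 180.0 z [0.03  0.032 0.035]
medium [524.9 273.2] 1358 ctr [ 0.4742 -0.4331] size [0.054 0.148] long axis 174.4 z [0.039 0.058 0.062]
orange [387.1 171.5] 224 ((0.6664854884147644, -0.14553925395011902), (0.04128533974289894, 0.01862005889415741), 6.22218656539917) [ 0.6656 -0.1446  0.1215]
```

View pics/side25.png

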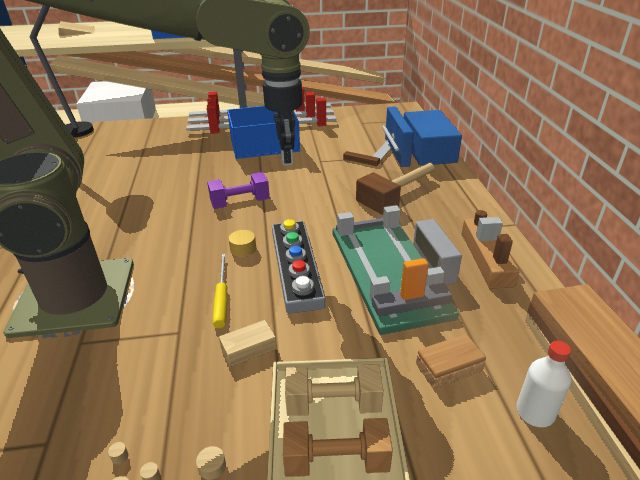

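View pics/top25.png

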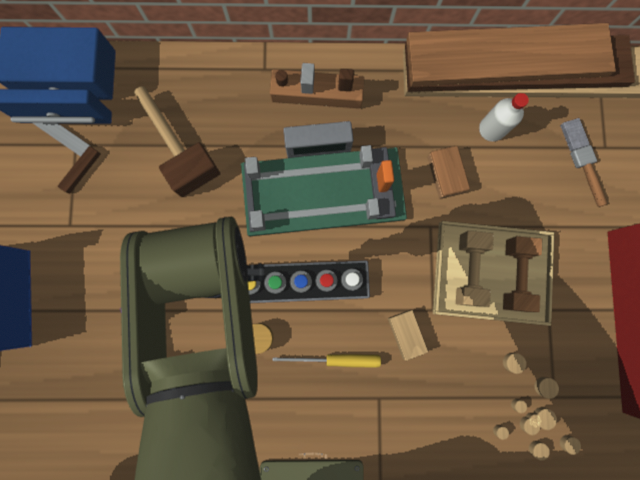

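Both views show the two legs flat in the tray (top view (476,268) and (525,273)). The gauge is empty, the jaw fully open at (387,172), the keys up, and the bystanders at their original pixels. The arm is clear of everything, so I hand in.

```bash
python3 -c "
from plant import ticket
print(ticket.sign_off())"
```

```text
the job is handed in; nothing more can be done
None
```

I completed every step in order with the two legs present (light and medium; no dark leg was on the bench) and handed the job in at about 43 s. The hand-in reports no verdict, so these are only my own checks.

**What I did**
- I pressed green, then yellow with the gauge empty.
- I laid both legs across the bed and pushed the jaw against them with up to 23 N on the handle. It read about 0.107.
- I pressed blue, then white, with the jaw still bearing on the set.
- I slid the jaw back to its open stop, put both legs in the tray and pressed red.

**Last checks**
- **Legs:** both lie flat in the tray, about 50 mm either side of its middle and within a few mm of its centre line.
- **Jaw:** it stands about 1 mm from fully open.
- **Keys and bystanders:** all the keys I could see are up (the arm partly hid yellow in the last top view). The mallet, sanding block and offcut look unmoved in the pictures.
- **Arm:** it hangs clear of everything, and the force reading is near zero.

**What did not go cleanly**
- My first press on green stopped short, at 2.7 N, and the second overshot to about 50 N upward with 24 N sideways. The key was fully down by then. 50 N is over the 40 N limit for the arm or gripper body, but I was pressing with the fingertips.
- The other four keys peaked between 16 and 32 N.

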